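# Hang the washed press stamps on the drying carousel and start the dryer

## Robot

A 6-joint arm with a two-finger parallel gripper is mounted at the origin on the work surface. World frame = base frame: x ahead of the robot, y to its left, z up, the work surface at z = 0. Lengths are in m, angles in degrees, forces in N, time in s.
With the tool pointing down it reaches from about 0.35 to 0.875 m from the base axis. Payload 4.2 kg.
Tool frame: the origin (TCP) lies at the very end of the fingers, on their centre line; the grasp point (between the pads) lies 19 mm behind it; z points along the fingers, y is the line along which they close (so a half turn about z gives the same grasp; the last joint's range is limited). The gripper opens to 85 mm and grips with 20 to 120 N. Pads are 22 mm wide; open, the fingers measure 114 mm over their backs; the gripper's body (76 mm by 85 mm) begins 54 mm behind the grasp point. The pads swing forward as they close: fully open they stand 13 mm farther back than shut.
Start: joints at [83.228, 22.042, 0.453, 0, -68.411, -14.817], TCP at [0.23, 0.581, 0.231] pointing down, gripper open.
Joint ranges: [-179.83, 179.83], [-69.29, 118.12], [-61.27, 80.66], [-181.25, 117.63], [-171.15, -9.14], [-177.46, 177.46]. Speed limits (degrees/s): [159.86, 159.86, 180, 180, 180, 180].

## Interface

Orientations are given as a 3x3 rotation matrix whose columns are the frame's x, y, z axes.
In Python, from rig import ctrl gives the robot as it stands.
- The arm moves only by the shell command python3 nudge.py 'ROWS' [OPENING]. ROWS is a JSON list of rows, 1 to 10 of them, each of 6 numbers: dx, dy, dz in m, then a rotation vector rx, ry, rz in degrees; each row is the pose to reach, as a shift and turn from the pose commanded when the command began, along the tool's axes at that moment; what a row does not reach only later rows make up. A row lasts 1/12 s, in which the tool goes at most 0.0417 m and 7.16 degrees, less where a joint would pass 70% of its speed; a pose out of reach is approached as far as the arm can. OPENING is the opening from 0.0 (shut) to 1.0 (fully open), set as the command begins (- or left out keeps the last). The fingers move at their own pace and stop on an object; the grip force is fixed at half the most. Time passes only in rows, so rows that do not move let the fingers close. It prints the time, the measured TCP pose, the force, the opening and the grip force at its end.
- ctrl.observe(): the state, without advancing time (a new reading comes with each control period).
- ctrl.snapshot(name): name is "scene" or "top"; returns a dict with "img" (480x640x3 uint8, red, green, blue), "camera_matrix" (3x3 intrinsics, pixels), "k1" (the pictures are not rectified: a ray, as slopes to the right and down, at radius r is drawn at 1 + k1 r^2 times it, then the intrinsics apply), "world_from_camera" (4x4, takes a point from camera to world coordinates). Camera axes: x right, y down, z forward; pixel columns grow to the right and rows downward; lengths in m; the calibration is good to about 2 mm. A picture is of the moment at which its call begins. There is no depth.
- ctrl.sign_off(): hands the job in; it is judged then, once.
The state is a dict: "clock": time; "q": joint angles; "joint_vel": joint speeds; "joint_efforts": joint torques, N m; "tool_pos": TCP position; "tool_rot": TCP orientation; "force": force on the tool from outside, world axes, zero at the start; "wrist_torque": the same for the moment, N m; "finger_gap": opening from 0.0 (shut) to 1.0 (fully open); "grasp_force": force on a finger pad.
Only numpy, scipy, OpenCV 4.12 (cv2) and the standard library are available. Lean on these libraries where they do the work, as an engineer would, in place of code of your own. Each camera call takes 0.05 s, during which the arm holds its last target. There are 200 camera calls.

## Task

Hang every red-gripped press stamp on the drying carousel, one to a hook: first turn the carousel by its black pin until an empty hook stands at the opening of the rail guard, hang a stamp there by its bail, and go on in the same way with the others. When all are hanging, roll the timer thumbwheel forward until its red rib points straight up between the yellow pointers, then turn the green start knob clockwise until it clicks over and stays there. Leave the stamps hanging still and do not disturb the other things on the table.

Things in the scene. Friction and masses are not known exactly. Their poses are not given: they have to be found in the camera images.
- stand: the carousel's fixed stand: steel foot 200 mm across and a rail guard (two 8 mm bars, 100 and 160 mm up) on an arc of radius 182 mm, open only at the front (its -x side, 52 degrees to either side). Stamps reach a hook only through this opening. Origin: on the table, on the carousel's upright axis; -x points out of the opening
- load (a point): fixed point in the middle of the opening, 130 mm in front of the carousel's axis: where a hook's seat is when that hook points straight out of the opening
- carousel (a joint): carousel angle (rad), anticlockwise from above, unlimited; light friction (0.06 N m), stays where it is left. Five hooks 72 degrees apart, a to e anticlockwise from above; at 0 hook a points straight out of the opening. Hooks a and b are taken: blue-handled scrapers hang there for good; c, d, e are empty
- pin (a point): the black upright turning pin on the 124 mm white disc that tops the carousel, 18 mm thick, 48 mm from the axis on the side away from hook a; it reaches from 245 to 295 mm above the table; this point is at 270 mm. Grip it and lead it round the axis
- hook_c (a point): seat (top of the rod) of hook c, empty. A hook is a 10 mm steel rod sloping down outward to its seat, 130 mm from the axis and 175 mm above the table, then up to a tip whose top is 28 mm above the seat and which ends 157 mm from the axis. Bring a stamp in along the radius, bail roof above the tip, foot below the rod, then lower it
- hook_d (a point): seat of hook d, empty; built as hook c
- hook_e (a point): seat of hook e, empty; built as hook c
- stamp1: press stamp, 140 mm tall, about 0.28 kg, on on a fixed white board 10 mm thick: white foot 60 (x) x 80 (y) x 16 mm, upright loop (bail) of 8 mm steel wire in the y-z plane, and on top a red grip block 26 (x) x 22 (y) mm, from 90 to 140 mm up: take it from above across y. Origin: centre of the foot's underside, z up. Half a turn looks the same. A hook goes through the bail along x. May be absent
- stamp2: press stamp, 140 mm tall, about 0.28 kg, on on a fixed white board 10 mm thick: white foot 60 (x) x 80 (y) x 16 mm, upright loop (bail) of 8 mm steel wire in the y-z plane, and on top a red grip block 26 (x) x 22 (y) mm, from 90 to 140 mm up: take it from above across y. Origin: centre of the foot's underside, z up. Half a turn looks the same. A hook goes through the bail along x. May be absent
- stamp3: press stamp, 140 mm tall, about 0.28 kg, on on a fixed white board 10 mm thick: white foot 60 (x) x 80 (y) x 16 mm, upright loop (bail) of 8 mm steel wire in the y-z plane, and on top a red grip block 26 (x) x 22 (y) mm, from 90 to 140 mm up: take it from above across y. Origin: centre of the foot's underside, z up. Half a turn looks the same. A hook goes through the bail along x. May be absent
- eye1 (a point): middle of the underside of stamp1's bail roof, 84 mm above its origin: it rests on the hook's seat when hung. The roof is a shallow inverted V, 14 mm lower at the legs, which stand at y = +-30 mm; clear height over the foot 68 mm
- eye2 (a point): the same of stamp2
- eye3 (a point): the same of stamp3
- unit: the dryer's grey control unit, fixed, 130 (x) x 190 (y) x 55 mm; origin: centre of its underside; its x points away from the robot. The timer wheel is at y = -45 mm, the start knob at y = +50 mm; the wheel's axle lies along the unit's y, 62 mm above the table at x = 0
- timer (a joint): timer thumbwheel (rad), grows as its top rolls forward (the unit's +x); 0 to 4.7; light friction (0.03 N m), stays where left. Black drum 68 mm across, 30 mm wide; 8 ribs 45 degrees apart, 5 mm thick, out to 48 mm from the axle, one red, the rest white. At 2.356 the red rib is straight up between the yellow pointers; below that it leans to the robot. A fingertip behind a rib pushes it on
- starter (a joint): the green start knob (rad), clockwise from above, 0 to 1.3. A sprung click: it resists with up to about 0.16 N m and springs back to 0 until past 0.65, then snaps on to its stop at 1.3 and stays
- knob_grip (a point): on the start knob's upright axis, 94 mm above the table, at the middle of its bar grip: the bar is 56 mm long, 14 mm thick and spans heights 70 to 106 mm; at joint value 0 it lies along the unit's x
- slab1: bystander: slab of sweets, 55 x 150 x 35 mm, origin under its centre
- slab2: bystander: another such slab
- bowl: bystander: steel bowl 110 mm across, 50 mm high
- jar: bystander: violet jar 72 mm across, 110 mm high
- spatula: bystander: spatula 240 mm long, lying

How it is judged (in metres and radians):
On the way, in this order (a step that is already met when the one before it is completed fails the run):
1. an empty hook is turned to the opening (horizontal distance between any of hook_c, hook_d, hook_e and load below 0.05 m), for 0.3 s.
2. all stamps hang on empty hooks, one to a hook ((distance between eye1 and hook_c below 0.03 m or distance between eye1 and hook_d below 0.03 m or distance between eye1 and hook_e below 0.03 m) and (distance between eye2 and hook_c below 0.03 m or distance between eye2 and hook_d below 0.03 m or distance between eye2 and hook_e below 0.03 m) and (distance between eye3 and hook_c below 0.03 m or distance between eye3 and hook_d below 0.03 m or distance between eye3 and hook_e below 0.03 m) and distance between eye1 and eye2 above 0.1 m and distance between each of eye1, eye2 and eye3 above 0.1 m), for 0.3 s.
3. the timer's red rib points straight up (value of joint timer between 2.206 and 2.506 rad), for 0.3 s.
4. the start knob has clicked over (value of joint starter above 1.15 rad), for 0.2 s.
At the end, for the whole second after the job is handed in: every stamp present hangs by its bail on one of the hooks c, d, e (bail roof within 30 mm of the seat), no two on one hook, and is still (below 0.05 m/s); the timer stands at 2.356 within 0.15 rad; the start knob is beyond 1.15 rad (all of step 2 and all of step 3 and value of joint starter above 1.15 rad and linear speed of each of stamp1, stamp2, stamp3 below 0.05 m/s); the robot touches nothing.
It fails at once if the slab1 is pushed out of place (more than 50 mm) (distance of slab1 from where it was at the start of the episode above 0.05 m).
It fails at once if the slab2 is pushed out of place (more than 50 mm) (distance of slab2 from where it was at the start of the episode above 0.05 m).
It fails at once if the bowl is pushed out of place (more than 50 mm) (distance of bowl from where it was at the start of the episode above 0.05 m).
It fails at once if the jar is pushed out of place (more than 50 mm) (distance of jar from where it was at the start of the episode above 0.05 m).
It fails at once if the spatula is pushed out of place (more than 50 mm) (distance of spatula from where it was at the start of the episode above 0.05 m).
Of stamp1, stamp2, stamp3 only 2 to 3 are there at a start; the rules pass over those that are not, and their reading is None.
At some moment in a run one of stamp1, stamp2, stamp3 may be knocked a few centimetres aside while the robot is not near it.
It also fails if it takes over 210 s, if anything falls off the work surface, if the arm or the gripper's body presses on something with over 40 N, if the wrist force passes 120 N, or if a joint passes its speed limit or range.

## Working session

There is one attempt and no reset: what is moved stays moved. The work goes in short steps, Python scripts to look and compute and a shell command to move; the robot and the scene stay as the last step left them, time stands still between calls to the robot, and variables do not carry over. Pictures are saved under pics/ and viewed, at most 14 in all, crops included, and the job is handed in when it is done.

```bash
ls; mkdir -p pics; python3 - <<'E'
from rig import ctrl
import cv2
for n in("scene","top"):
    s=ctrl.snapshot(n); cv2.imwrite(f"pics/{n}0.png",cv2.cvtColor(s["img"],cv2.COLOR_RGB2BGR))
    print(n,s["camera_matrix"],s["k1"],s["world_from_camera"])
print(ctrl.observe())
E
```

```text
nudge.py
pics
rig.py
scene [[591.04510049   0.         325.42022948]
 [  0.         591.04510049 238.77057554]
 [  0.           0.           1.        ]] -0.19384545072907622 [[ 0.79253918  0.37057274 -0.48431136  1.31467753]
 [ 0.60965093 -0.5002268   0.61489747 -1.06864994]
 [-0.01440128 -0.78259121 -0.62236935  1.20921702]
 [ 0.          0.          0.          1.        ]]
top [[435.5819589    0.         319.64246502]
 [  0.         435.5819589  243.43785389]
 [  0.           0.           1.        ]] -0.003383973920461261 [[ 1.07620623e-03 -9.94504802e-01  1.04685441e-01  3.96005376e-01]
 [-9.99892646e-01 -2.59994472e-03 -1.44200263e-02 -5.29185362e-02]
 [ 1.46129618e-02 -1.04658684e-01 -9.94400835e-01  1.43783104e+00]
 [ 0.00000000e+00  0.00000000e+00  0.00000000e+00  1.00000000e+00]]
{'clock': 0.1, 'q': array([ 8.32284247e+01,  2.20882415e+01,  3.87674099e-01, -2.37245312e-02,
       -6.84103183e+01, -1.48181103e+01]), 'joint_vel': array([ 0.03325057, -0.09338173,  0.27828155,  0.07074862, -0.05454016,
       -0.02632953]), 'joint_efforts': array([-9.76023730e-04, -3.93322670e+01,  1.88928437e+01,  4.19799462e+00,
       -2.61430163e-03,  6.77414135e-06]), 'tool_pos': array([0.22975775, 0.5806874 , 0.23031567]), 'tool_rot': array([[ 9.29786568e-01, -3.68098580e-01, -6.10527854e-04],
       [-3.68099066e-01, -9.29784683e-01, -1.87639127e-03],
       [ 1.23037516e-04,  1.96937814e-03, -9.99998053e-01]]), 'force': array([-0.47224032, -0.14031645, -0.40453437]), 'wrist_torque': array([ 0.05520535,  0.04084224, -0.00748873]), 'grasp_force': 0.0, 'finger_gap': 0.9959234007529774}
```
View pics/scene0.png

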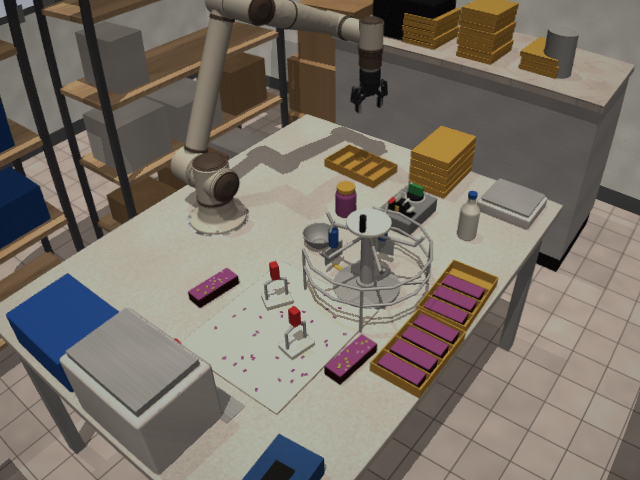

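View pics/top0.png

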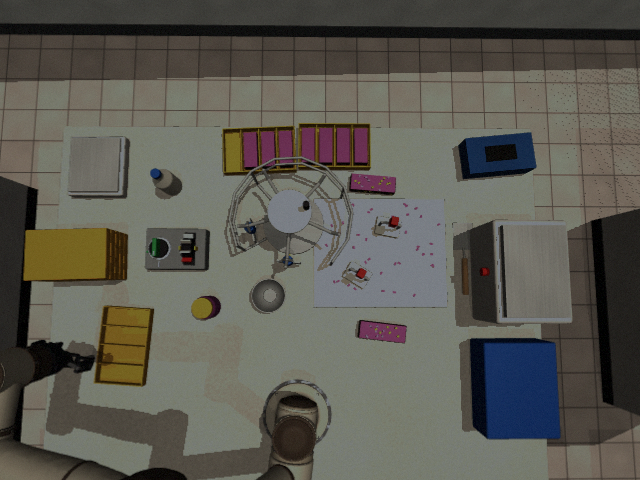

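Two stamps stand on the white board at about (388,226) and (357,274) in the top view. The carousel axis is near (290,212), and the unit is at (177,249). I'll enlarge these areas to read them closely.

```bash
cat > h.py <<'E'
import numpy as np,cv2
from rig import ctrl
def ray(s,u,v):
    K=s["camera_matrix"];M=s["world_from_camera"]
    p=cv2.undistortPoints(np.array([[[u,v]]],float),K,np.array([s["k1"],0,0,0,0]))[0,0]
    return M[:3,3],M[:3,:3]@np.array([p[0],p[1],1])
def at(s,u,v,z):
    o,d=ray(s,u,v); return (o+d*(z-o[2])/d[2]).round(4)
def proj(s,P):
    M=np.linalg.inv(s["world_from_camera"]);P=np.atleast_2d(P).astype(float)
    return cv2.projectPoints(P,cv2.Rodrigues(M[:3,:3])[0],M[:3,3],s["camera_matrix"],np.array([s["k1"],0,0,0,0]))[0][:,0].round(1)
def save(s,name,x=0,y=0,w=640,h=480,f=1):
    cv2.imwrite("pics/"+name,cv2.cvtColor(cv2.resize(s["img"][y:y+h,x:x+w],None,fx=f,fy=f,interpolation=cv2.INTER_CUBIC),cv2.COLOR_RGB2BGR))
def to(P):
    "tool-frame shift to a world TCP target"
    o=ctrl.observe();return (o["tool_rot"].T@(np.array(P)-o["tool_pos"])).round(4)
E
python3 - <<'E'
from h import *
s=ctrl.snapshot("top")
a=cv2.resize(s["img"][150:310,220:420],None,fx=4,fy=4,interpolation=cv2.INTER_CUBIC)[:600]
cv2.imwrite("pics/t1.png",cv2.cvtColor(a[:600],cv2.COLOR_RGB2BGR))
b=cv2.resize(s["img"][215:285,135:220],None,fx=6,fy=6,interpolation=cv2.INTER_CUBIC)
c=ctrl.snapshot("scene")["img"]
c=cv2.resize(c[175:235,375:445],None,fx=7,fy=7,interpolation=cv2.INTER_CUBIC)[:420]
cv2.imwrite("pics/t2.png",cv2.cvtColor(np.hstack([cv2.resize(b,(400,329)),cv2.resize(c,(384,329))]),cv2.COLOR_RGB2BGR))
E
```

View pics/t1.png

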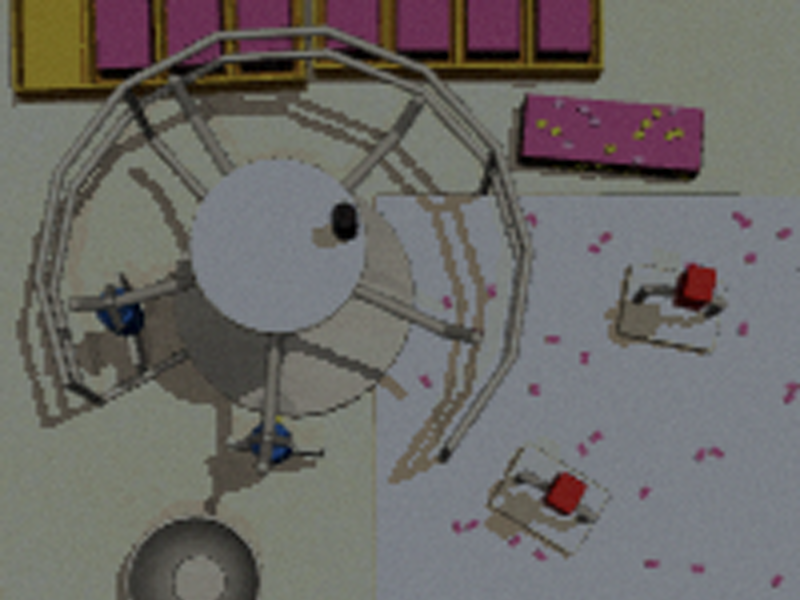

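View pics/t2.png

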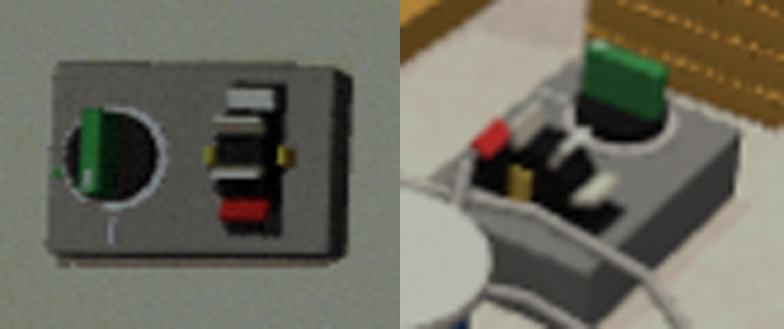

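The crops show hook a with its scraper at crop (110,300), b at (268,450), c at (465,335) and the pin top at (345,216). The red grips are at (698,287) and (566,494). On the unit, the red rib leans towards the robot. I'll compute positions from these, and check whether the red spot at top (483,271) could be a third stamp.

```bash
python3 - <<'E'
from h import *
s=ctrl.snapshot("top");c=ctrl.snapshot("scene")
f=lambda u,v:(220+u/4-.4,150+v/4-.4)
ax=at(s,*f(278,245),.245)[:2];pin=at(s,*f(345,212),.295)[:2]
print("axis",ax,"pin",pin,np.hypot(*(pin-ax)),"pin deg",np.degrees(np.arctan2(*(pin-ax)[::-1])))
e1=at(s,*f(97,397),.164)[:2];e2=at(s,*f(443,457),.164)[:2]
for e in(e1,e2):print("rail end",e,np.hypot(*(e-ax)),np.degrees(np.arctan2(*(e-ax)[::-1])))
# red blobs
for n,q in(("top",s),("scene",c)):
    im=q["img"].astype(int);m=((im[...,0]>110)&(im[...,1]<70)&(im[...,2]<70)).astype(np.uint8)
    k,l,st,ce=cv2.connectedComponentsWithStats(m)
    for i in range(1,k):
        if st[i,4]>8:print(n,st[i],ce[i].round(1), at(q,*ce[i],.15) )
def tri(a,b):
    o,d=ray(s,*a);p,e=ray(c,*b);t=np.linalg.lstsq(np.c_[d,-e],p-o,rcond=None)[0]
    return ((o+d*t[0]+p+e*t[1])/2).round(4),np.linalg.norm(o+d*t[0]-p-e*t[1])
print(tri((483,271),(178,342)))
g=lambda u,v:(135+u*510/400/6-.4,215+v*420/329/6-.4)
for p,z in(((54,62),.055),((332,66),.055),((50,256),.055),((334,262),.055)):print("unit top",at(s,*g(*p),z))
print("knob",at(s,*g(92,110),.106),at(s,*g(92,195),.106),"red",at(s,*g(245,210),.09))
# foot corners of stamps, z=.026
for q in((627,266),(733,290),(717,352),(614,336)):print("A",at(s,*f(*q),.026 if 0 else .02))
for q in((527,444),(611,490),(570,556),(490,505)):print("B",at(s,*f(*q),.02))
print("bowl",at(s,268,295,.05),"jar",at(s,205,306,.11),"slab",at(s,382,331,.035),at(s,373,184,.035))
E
```

```text
axis [0.6122 0.0146] pin [ 0.6256 -0.0326] 0.04906526266107216 pin deg -74.15084551950238
rail end [0.5136 0.1507] 0.1680629941420776 125.92210106209554
rail end [ 0.4701 -0.1028] 0.18432354705788404 -140.43720618150164
top [392 217   7   8  41] [395.  220.2] [ 0.6021 -0.2973  0.15  ]
top [183 258   8   3  19] [186.5 258.7] [0.4852 0.3211 0.15  ]
top [358 268   8  10  43] [361.7 272.6] [ 0.4452 -0.196   0.15  ]
top [483 269   4   5  14] [484.6 270.9] [ 0.4507 -0.5618  0.15  ]
scene [388 197   7   6  25] [391.3 199.8] [0.5369 0.2571 0.15  ]
scene [269 262  10   7  47] [273.5 264.7] [ 0.4458 -0.1974  0.15  ]
scene [288 306  12   9  58] [293.6 310.1] [ 0.6017 -0.2977  0.15  ]
(array([ 0.4514, -0.5538,  0.1552]), np.float64(0.003262164315398357))
unit top [0.5903 0.4804 0.055 ]
unit top [0.5881 0.2926 0.055 ]
unit top [0.4588 0.4775 0.055 ]
unit top [0.4551 0.2875 0.055 ]
knob [0.5516 0.4348 0.106 ] [0.4961 0.4325 0.106 ] red [0.4876 0.338  0.09  ]
A [ 0.6365 -0.2606  0.02  ]
A [ 0.6168 -0.348   0.02  ]
A [ 0.5652 -0.3339  0.02  ]
A [ 0.5782 -0.2492  0.02  ]
B [ 0.4892 -0.177   0.02  ]
B [ 0.4519 -0.2453  0.02  ]
B [ 0.3984 -0.2113  0.02  ]
B [ 0.4395 -0.1466  0.02  ]
bowl [0.3779 0.09   0.05  ] jar [0.3456 0.2727 0.11  ] slab [ 0.2643 -0.2718  0.035 ] [ 0.7409 -0.2487  0.035 ]
```

The red spot triangulates to a height of 0.155 m, but the blob is small. I'll check it in a crop, and overlay the rail model to get the stand's yaw.

```bash
python3 - <<'E'
from h import *
s=ctrl.snapshot("top");c=ctrl.snapshot("scene")
a=cv2.resize(s["img"][205:335,420:540],(400,433),interpolation=cv2.INTER_CUBIC)
b=cv2.resize(c["img"][300:430,100:220],(400,433),interpolation=cv2.INTER_CUBIC)
cv2.imwrite("pics/r.png",cv2.cvtColor(np.hstack([a,b]),cv2.COLOR_RGB2BGR))
ax=np.array([.6122,.0146])
for yaw in(-10,-7,-4,0):
  P=[]
  for sg in(-52,52):
    for z in(.104,.164):
      t=np.radians(180+yaw+sg);P.append([ax[0]+.182*np.cos(t),ax[1]+.182*np.sin(t),z])
  p=proj(s,P);print(yaw,((p-[220,150]+.4)*4).round(0).tolist())
E
```

```text
-10 [[78.0, 387.0], [64.0, 379.0], [446.0, 453.0], [449.0, 448.0]]
-7 [[84.0, 398.0], [70.0, 390.0], [455.0, 444.0], [458.0, 439.0]]
-4 [[90.0, 408.0], [77.0, 401.0], [463.0, 435.0], [467.0, 429.0]]
0 [[100.0, 422.0], [86.0, 415.0], [474.0, 422.0], [478.0, 416.0]]
```

View pics/r.png

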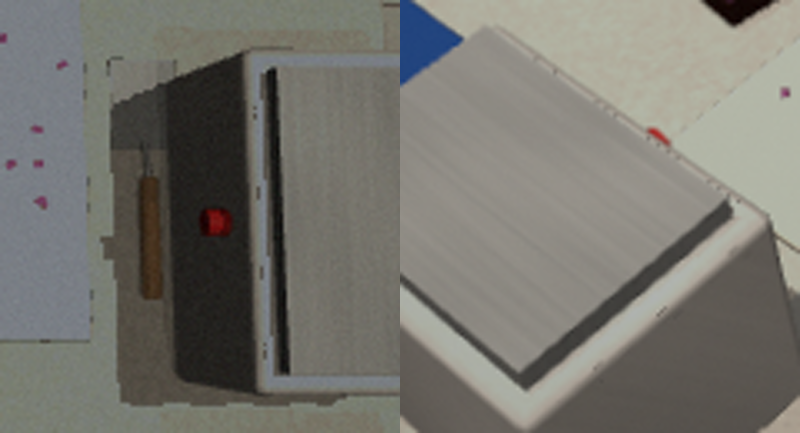

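That red spot is a knob on the background box, with the spatula lying next to it, so only two stamps are present. The rail ends fit a stand yaw of about -10.5°, which puts the opening at 169.5°. First I'll go above the pin with tool y tangential.

```bash
python3 - <<'E'
from h import *
print(to([.6256,-.0326,.34]))
E
```

```text
[ 0.5938  0.425  -0.1087]
```

```bash
R='x'; python3 nudge.py '[[0.02,0.02,-0.04,0,0,6],[0.04,0.03,-0.08,0,0,12],[0.594,0.425,-0.109,0,0,18],[0.594,0.425,-0.109,0,0,24],[0.594,0.425,-0.109,0,0,30],[0.594,0.425,-0.109,0,0,36],[0.594,0.425,-0.109,0,0,42],[0.594,0.425,-0.109,0,0,48],[0.594,0.425,-0.109,0,0,52],[0.594,0.425,-0.109,0,0,52]]' 0.5; python3 -c "
from h import *
o=ctrl.observe();print(to([.6256,-.0326,.34]),np.degrees(np.arctan2(o['tool_rot'][1,1],o['tool_rot'][0,1])),o['q'])"
```

```text
clock: 1.23
tool_pos: [0.4342, 0.2618, 0.3208]
tool_rot: [[0.281, -0.96, 0.001], [-0.96, -0.281, 0.001], [-0.0, -0.001, -1.0]]
force: [1.5, -0.5, -0.1]
finger_gap: 0.497
grasp_force: 0.0
[ 0.3363 -0.1011 -0.0192] -163.70177053019378 [ 4.94594964e+01  7.29490648e+00 -6.75244704e+00  2.92578589e-04
 -7.58999501e+01 -3.31613270e+01]
```

```bash
python3 nudge.py '[[0.336,-0.101,-0.02,0,0,0],[0.336,-0.101,-0.02,0,0,0],[0.336,-0.101,-0.02,0,0,0],[0.336,-0.101,-0.02,0,0,0],[0.336,-0.101,-0.02,0,0,0],[0.336,-0.101,-0.02,0,0,0],[0.336,-0.101,-0.02,0,0,0],[0.336,-0.101,-0.02,0,0,0],[0.336,-0.101,-0.02,0,0,0],[0.336,-0.101,-0.02,0,0,0]]' 0.5; python3 -c "
from h import *
o=ctrl.observe();print(to([.6256,-.0326,.255]),np.degrees(np.arctan2(o['tool_rot'][1,1],o['tool_rot'][0,1])),o['q'])"
```

```text
clock: 2.07
tool_pos: [0.6271, -0.0336, 0.3391]
tool_rot: [[0.278, -0.961, -0.001], [-0.961, -0.278, -0.001], [0.001, 0.001, -1.0]]
force: [-0.1, 0.6, 0.4]
finger_gap: 0.502
grasp_force: 0.0
[-0.0014  0.001   0.0841] -163.883047429879 [ 1.16927014e+01  1.96032644e+01  1.19676118e+01  3.55613538e-02
 -8.24358284e+01  4.41956718e+00]
```

```bash
python3 nudge.py '[[-0.001,0.001,0.04,0,0,0],[-0.001,0.001,0.084,0,0,0],[-0.001,0.001,0.084,0,0,0],[-0.001,0.001,0.084,0,0,0]]'; python3 nudge.py '[[0,0,0,0,0,0],[0,0,0,0,0,0],[0,0,0,0,0,0],[0,0,0,0,0,0],[0,0,0,0,0,0],[0,0,0,0,0,0]]' 0.0;  python3 - <<'E'
from h import *
o=ctrl.observe();R=o["tool_rot"];p=o["tool_pos"];ax=np.array([.6122,.0146]);d=p[:2]-ax
print(np.hypot(*d),np.degrees(np.arctan2(d[1],d[0])))
for k in range(1,13):
    t=-np.radians(k*6.7);q=ax+np.array([[np.cos(t),-np.sin(t)],[np.sin(t),np.cos(t)]])@d
    print((R.T@np.r_[q-p[:2],0]).round(3).tolist(),k*6.7)
E
```

```text
clock: 2.4
tool_pos: [0.6227, -0.0292, 0.2543]
tool_rot: [[0.283, -0.959, -0.006], [-0.959, -0.283, -0.002], [-0.0, 0.006, -1.0]]
force: [0.7, -0.0, 1.8]
finger_gap: 0.499
grasp_force: 0.0
clock: 2.9
tool_pos: [0.6252, -0.0293, 0.2602]
tool_rot: [[0.284, -0.959, 0.005], [-0.959, -0.284, -0.0], [0.002, -0.005, -1.0]]
force: [-1.6, 1.1, 6.6]
finger_gap: 0.193
grasp_force: 58.8
0.0457614696688015 -73.49539465767803
[-0.0, 0.005, -0.0] 6.7
[-0.001, 0.011, -0.0] 13.4
[-0.003, 0.016, -0.0] 20.1
[-0.005, 0.021, -0.0] 26.8
[-0.008, 0.025, -0.0] 33.5
[-0.011, 0.03, -0.0] 40.2
[-0.014, 0.033, -0.0] 46.9
[-0.019, 0.037, -0.0] 53.6
[-0.023, 0.04, -0.0] 60.300000000000004
[-0.028, 0.042, -0.0] 67.0
[-0.033, 0.044, -0.0] 73.7
[-0.038, 0.045, -0.0] 80.4
```

```bash
python3 nudge.py '[[0.002,0.006,-0.002,0,0,6.7],[0.001,0.011,-0.004,0,0,13.4],[-0.001,0.0165,-0.004,0,0,20.1],[-0.003,0.0215,-0.004,0,0,26.8],[-0.006,0.0265,-0.004,0,0,33.5],[-0.009,0.031,-0.004,0,0,40.2],[-0.013,0.035,-0.004,0,0,46.9],[-0.0175,0.0385,-0.004,0,0,53.6],[-0.022,0.0415,-0.004,0,0,60.3],[-0.027,0.044,-0.004,0,0,67]]';  python3 - <<'E'
from h import *
o=ctrl.observe();R=o["tool_rot"];p=o["tool_pos"];ax=np.array([.6122,.0146]);d=p[:2]-ax
a=np.degrees(np.arctan2(d[1],d[0]));print(np.hypot(*d),a,np.degrees(np.arctan2(R[1,1],R[0,1])))
for t in (-147.5,-154.5):
    q=ax+.048*np.array([np.cos(np.radians(t)),np.sin(np.radians(t))])
    print((R.T@np.r_[q-p[:2],0]).round(4).tolist())
E
```

```text
clock: 3.73
tool_pos: [0.5764, -0.0127, 0.2603]
tool_rot: [[-0.775, -0.632, 0.006], [-0.632, 0.775, 0.005], [-0.008, 0.0, -1.0]]
force: [7.1, 7.5, -6.7]
finger_gap: 0.193
grasp_force: 58.9
0.0450254932584805 -142.72164011644298 129.17357507005732
[0.0027, 0.0041, -0.0]
[0.0016, 0.0099, -0.0]
```

```bash
python3 nudge.py '[[-0.002,0.005,0,0,0,6],[-0.003,0.009,0,0,0,12],[-0.003,0.009,0,0,0,12],[-0.003,0.009,0,0,0,12]]';  python3 - <<'E'
from h import *
o=ctrl.observe();R=o["tool_rot"];p=o["tool_pos"];ax=np.array([.6122,.0146]);d=p[:2]-ax
a=np.degrees(np.arctan2(d[1],d[0]));print(np.hypot(*d),a,np.degrees(np.arctan2(R[1,1],R[0,1])))
E
python3 nudge.py '[[0,0,0,0,0,0],[0,0,0,0,0,0],[0,0,0,0,0,0],[0,0,-0.05,0,0,0],[0,0,-0.09,0,0,0],[0,0,-0.12,0,0,0]]' 0.5
python3 - <<'E'
from h import *
s=ctrl.snapshot("top");save(s,"t3.png",220,150,200,150,4)
E
```

```text
clock: 4.07
tool_pos: [0.5713, -0.0045, 0.2602]
tool_rot: [[-0.887, -0.462, 0.002], [-0.462, 0.887, 0.004], [-0.003, 0.003, -1.0]]
force: [-0.4, 5.7, -3.1]
finger_gap: 0.192
grasp_force: 59.3
0.045142947485926906 -154.9271357103042 117.49913678505322
clock: 4.57
tool_pos: [0.571, -0.0077, 0.3835]
tool_rot: [[-0.888, -0.46, 0.002], [-0.46, 0.888, -0.001], [-0.002, -0.002, -1.0]]
force: [1.6, -0.1, 0.3]
finger_gap: 0.496
grasp_force: 0.0
```

View pics/t3.png

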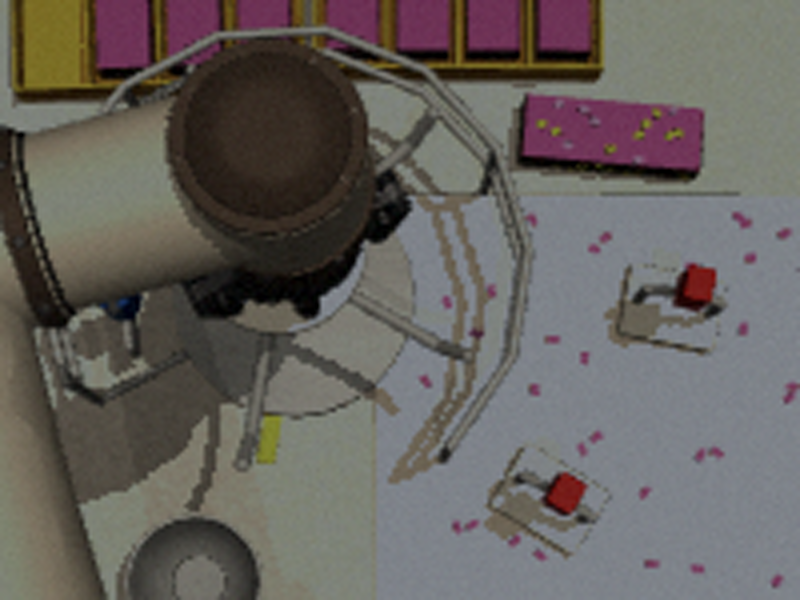

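The empty hook c now stands at the opening, with its tip at crop (243,465). A yellow marker lies near (267,440), and both stamps are unmoved. I'll compute the hook angle and head for stamp B.

```bash
python3 - <<'E'
from h import *
s=ctrl.snapshot("top")
f=lambda u,v:(220+u/4-.4,150+v/4-.4)
ax=np.array([.6122,.0146])
for p,z in(((243,464),.2),((268,440),0)):
    q=at(s,*f(*p),z)[:2]-ax;print(q+ax,np.hypot(*q),np.degrees(np.arctan2(q[1],q[0])))
o=ctrl.observe();print(to([.445,-.1955,.25]),to([.445,-.1955,.114]),np.degrees(np.arctan2(o['tool_rot'][1,1],o['tool_rot'][0,1])),o['q'])
E
```

```text
[0.4628 0.0406] 0.15164550768156634 170.12771932331083
[0.4934 0.0353] 0.12058992495229438 170.11587599247795
[ 0.2026 -0.1066  0.1368] [ 0.2047 -0.1057  0.2728] 117.37990485537945 [ 15.5077348   12.74916826   9.30841501   0.20506622 -85.62112221
 -78.13880767]
```

```bash
python3 nudge.py '[[0.202,-0.106,0.03,0,0,7],[0.202,-0.106,0.03,0,0,14],[0.202,-0.106,0.03,0,0,21],[0.202,-0.106,0.08,0,0,28],[0.202,-0.106,0.13,0,0,35],[0.202,-0.106,0.13,0,0,42],[0.202,-0.106,0.137,0,0,49],[0.202,-0.106,0.137,0,0,56],[0.202,-0.106,0.137,0,0,58.4],[0.202,-0.106,0.137,0,0,58.4]]' 0.7
python3 - <<'E'
from h import *
s=ctrl.snapshot("scene");save(s,"s4.png",200,180,160,200,3)
o=ctrl.observe();print(to([.445,-.1955,.114]),np.degrees(np.arctan2(o['tool_rot'][1,1],o['tool_rot'][0,1])),o['q'])
E
```

```text
clock: 5.5
tool_pos: [0.4402, -0.1949, 0.2434]
tool_rot: [[-0.856, 0.517, 0.0], [0.517, 0.856, -0.001], [-0.001, -0.0, -1.0]]
force: [0.7, -0.2, 0.1]
finger_gap: 0.699
grasp_force: 0.0
[-0.004   0.0015  0.1298] 59.02733702399503 [-4.44767890e+00  7.34459159e+00 -1.78289654e+01  1.85020592e-02
 -6.47484537e+01 -1.16532879e+02]
```

View pics/s4.png

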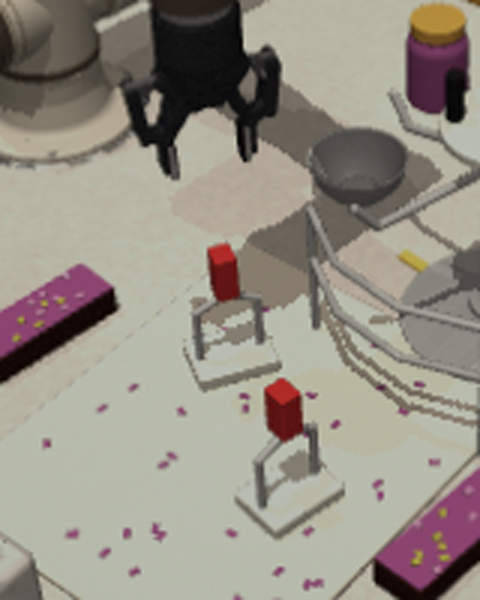

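The gripper stands straight above stamp B and nothing has been knocked. Next I'll go down and close.

```bash
python3 nudge.py '[[-0.004,0.001,0.04,0,0,0],[-0.004,0.001,0.08,0,0,0],[-0.004,0.001,0.12,0,0,0],[-0.004,0.001,0.13,0,0,0],[-0.004,0.001,0.13,0,0,0],[-0.004,0.001,0.13,0,0,0]]' 0.7; python3 nudge.py '[[0,0,0,0,0,0],[0,0,0,0,0,0],[0,0,0,0,0,0],[0,0,0,0,0,0],[0,0,0,0,0,0],[0,0,0,0,0,0]]' 0.0;  python3 - <<'E'
from h import *
u=np.array([np.cos(np.radians(170)),np.sin(np.radians(170))]);ax=np.array([.6122,.0146])
for r in(.215,.13):
    q=ax+r*u;print(r,q,to([*q,.26]))
E
```

```text
clock: 6.05
tool_pos: [0.4453, -0.1954, 0.1138]
tool_rot: [[-0.858, 0.513, 0.001], [0.513, 0.858, -0.001], [-0.001, -0.0, -1.0]]
force: [0.2, -0.7, 0.0]
finger_gap: 0.698
grasp_force: 0.0
clock: 6.55
tool_pos: [0.4459, -0.1954, 0.1149]
tool_rot: [[-0.858, 0.514, 0.004], [0.514, 0.858, -0.001], [-0.004, 0.001, -1.0]]
force: [1.1, 2.3, 5.5]
finger_gap: 0.254
grasp_force: 59.8
0.215 [0.40046633 0.05193436] [ 0.1656  0.1889 -0.1454]
0.13 [0.48417499 0.03717426] [ 0.0862  0.2193 -0.1451]
```

```bash
python3 nudge.py '[[0,0,-0.04,0,0,0],[0,0,-0.08,0,0,0],[0,0,-0.12,0,0,0],[0,0,-0.16,0,0,0],[0,0,-0.185,0,0,0],[0.02,0.02,-0.187,0,0,-3],[0.04,0.05,-0.187,0,0,-6],[0.06,0.08,-0.187,0,0,-9],[0.09,0.11,-0.187,0,0,-12],[0.12,0.14,-0.187,0,0,-15]]'; python3 nudge.py '[[0.03,0.03,0,0,0,-4],[0.046,0.05,0,0,0,-6],[0.046,0.05,0,0,0,-6],[0.046,0.05,0,0,0,-6],[0.046,0.05,0,0,0,-6],[0.046,0.05,0,0,0,-6]]'; python3 - <<'E'
from h import *
u=np.array([np.cos(np.radians(170)),np.sin(np.radians(170))]);ax=np.array([.6122,.0146])
o=ctrl.observe();print(np.degrees(np.arctan2(o['tool_rot'][1,1],o['tool_rot'][0,1])))
for r in(.215,.13):
    q=ax+r*u;print(r,q,to([*q,.241]))
E
```

```text
clock: 7.38
tool_pos: [0.4124, -0.0138, 0.2992]
tool_rot: [[-0.962, 0.275, -0.003], [0.275, 0.962, 0.0], [0.003, -0.001, -1.0]]
force: [0.8, 1.3, -3.1]
finger_gap: 0.252
grasp_force: 60.6
clock: 7.88
tool_pos: [0.3834, 0.045, 0.2998]
tool_rot: [[-0.985, 0.175, -0.001], [0.175, 0.985, -0.001], [0.001, -0.001, -1.0]]
force: [-1.0, 0.1, -3.3]
finger_gap: 0.253
grasp_force: 61.1
79.92112748830228
0.215 [0.40046633 0.05193436] [-0.0156  0.0099  0.0588]
0.13 [0.48417499 0.03717426] [-0.1006  0.01    0.0587]
```

```bash
python3 nudge.py '[[-0.006,0.005,0.02,0,0,0],[-0.008,0.010,0.059,0,0,0],[-0.008,0.010,0.059,0,0,0],[-0.03,0.01,0.059,0,0,0],[-0.05,0.01,0.059,0,0,0],[-0.07,0.01,0.059,0,0,0],[-0.09,0.01,0.059,0,0,0],[-0.1006,0.01,0.059,0,0,0],[-0.1006,0.01,0.059,0,0,0],[-0.1006,0.01,0.059,0,0,0]]'; python3 - <<'E'
from h import *
s=ctrl.snapshot("scene");save(s,"s5.png",290,180,150,130,4)
print(to([.4842,.0372,.241]))
print(proj(s,[[.4842,.0372,.22],[.4842,.0372,.175]]),)
E
```

```text
clock: 8.72
tool_pos: [0.4843, 0.0373, 0.2412]
tool_rot: [[-0.984, 0.176, -0.002], [0.176, 0.984, -0.0], [0.001, -0.001, -1.0]]
force: [-1.1, 0.4, -3.1]
finger_gap: 0.248
grasp_force: 61.1
[-0.0006 -0.0002  0.0002]
[[335.9 208.6]
 [336.  221.1]]
```

View pics/s5.png

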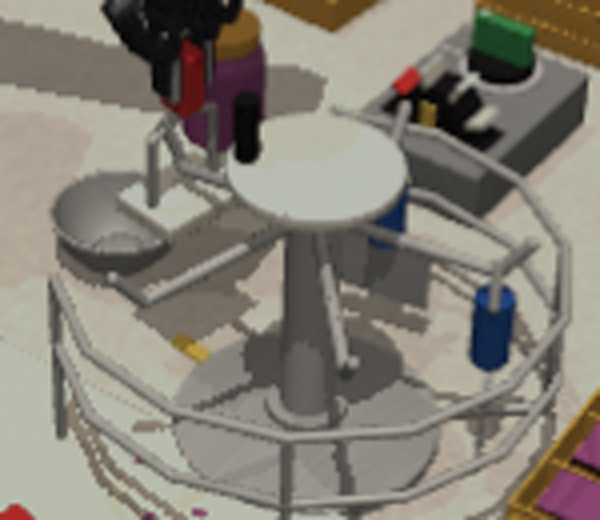

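The hook passes through the bail at crop (175,145), with the roof above the tip. I'll lower 46 mm, slowly near the end.

```bash
python3 nudge.py '[[0,0,0.015,0,0,0],[0,0,0.03,0,0,0],[0,0,0.036,0,0,0],[0,0,0.04,0,0,0],[0,0,0.043,0,0,0],[0,0,0.046,0,0,0],[0,0,0.046,0,0,0]]'
```

```text
clock: 9.35
tool_pos: [0.4907, 0.0393, 0.2006]
tool_rot: [[-0.985, 0.17, 0.018], [0.17, 0.985, 0.002], [-0.018, 0.005, -1.0]]
force: [10.3, -3.2, 1.6]
finger_gap: 0.25
grasp_force: 62.1
```

```bash
python3 nudge.py '[[-0.004,0,0,0,0,0],[-0.007,0.001,0,0,0,0],[-0.007,0.001,0,0,0,0],[-0.007,0.001,0,0,0,0]]'
```

```text
clock: 9.68
tool_pos: [0.4931, 0.0382, 0.1982]
tool_rot: [[-0.985, 0.172, 0.005], [0.172, 0.985, 0.0], [-0.005, 0.001, -1.0]]
force: [1.2, -0.3, 9.1]
finger_gap: 0.25
grasp_force: 63.1
```

```bash
python3 nudge.py '[[0.002,0,-0.002,0,0,0],[0.002,0,-0.002,0,0,0]]';python3 nudge.py '[[0,0,0,0,0,0],[0,0,0,0,0,0],[0,0,0,0,0,0],[0,0,0,0,0,0],[0,0,0,0,0,0]]' 0.5; python3 nudge.py '[[0,0,-0.03,0,0,0],[0,0,-0.06,0,0,0],[0,0,-0.10,0,0,0],[0.02,0,-0.14,0,0,0],[0.04,0,-0.17,0,0,0],[0.06,0,-0.18,0,0,0]]'; python3 - <<'E'
from h import *
c=ctrl.snapshot("scene")
s=ctrl.snapshot("top")
a=cv2.resize(s["img"][150:290,225:425],(560,392),interpolation=cv2.INTER_CUBIC)
b=cv2.resize(c["img"][180:320,290:376],(240,392),interpolation=cv2.INTER_CUBIC)
cv2.imwrite("pics/t6.png",cv2.cvtColor(np.hstack([a,b]),cv2.COLOR_RGB2BGR))
for n,q in(("top",s),("scene",c)):
    im=q["img"].astype(int);m=((im[...,0]>110)&(im[...,1]<70)&(im[...,2]<70)).astype(np.uint8)
    k,l,st,ce=cv2.connectedComponentsWithStats(m)
    for i in range(1,k):
        if st[i,4]>8:print(n,st[i],ce[i].round(1), at(q,*ce[i],.15),at(q,*ce[i],.23) )
E
```

```text
clock: 9.85
tool_pos: [0.4919, 0.0388, 0.1997]
tool_rot: [[-0.985, 0.172, 0.007], [0.172, 0.985, 0.001], [-0.007, 0.002, -1.0]]
force: [4.0, 0.4, 5.1]
finger_gap: 0.25
grasp_force: 62.2
clock: 10.27
tool_pos: [0.4887, 0.0381, 0.1968]
tool_rot: [[-0.985, 0.173, -0.002], [0.173, 0.985, -0.0], [0.002, -0.001, -1.0]]
force: [-0.1, 0.5, 0.2]
finger_gap: 0.503
grasp_force: 0.0
clock: 10.77
tool_pos: [0.4312, 0.0487, 0.3825]
tool_rot: [[-0.985, 0.174, 0.008], [0.174, 0.985, 0.002], [-0.008, 0.003, -1.0]]
force: [-0.6, 1.1, -0.0]
finger_gap: 0.495
grasp_force: 0.0
top [392 217   7   8  47] [395.  220.3] [ 0.6018 -0.2976  0.15  ] [ 0.589  -0.2824  0.23  ]
top [278 250   7   9  52] [280.9 253.4] [0.5015 0.0433 0.15  ] [0.4949 0.0373 0.23  ]
top [182 258   9   3  26] [186.2 259. ] [0.4845 0.3222 0.15  ] [0.479  0.2989 0.23  ]
top [483 269   4   5  19] [484.4 271.1] [ 0.4502 -0.5614  0.15  ] [ 0.4468 -0.5298  0.23  ]
scene [388 197   7   6  24] [391.3 199.9] [0.5372 0.2565 0.15  ] [0.5959 0.1564 0.23  ]
scene [334 203  10   7  45] [338.4 206. ] [0.4233 0.1312 0.15  ] [0.4906 0.0406 0.23  ]
scene [288 306  12   9  58] [293.6 310.1] [ 0.6017 -0.2977  0.15  ] [ 0.6555 -0.3559  0.23  ]
```

View pics/t6.png

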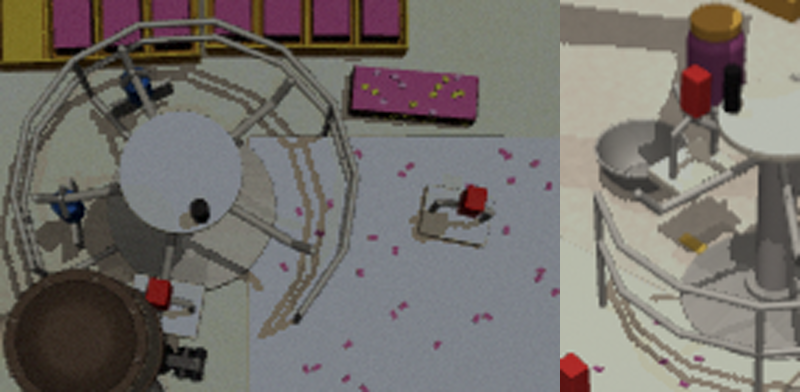

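Stamp B hangs on hook c, with its grip at crop (158,293), and stamp A is unmoved. Back to the pin, whose top is at crop (199,203).

```bash
python3 - <<'E'
from h import *
s=ctrl.snapshot("top")
p=at(s,225+199/2.8-.4,150+207/2.8-.4,.295);print(p)
o=ctrl.observe();print(to([p[0],p[1],.35]),np.degrees(np.arctan2(o['tool_rot'][1,1],o['tool_rot'][0,1])))
E
```

```text
[ 0.5692 -0.0059  0.295 ]
[-0.1469 -0.0299  0.0289] 80.0818398627703
```

```bash
python3 nudge.py '[[-0.04,-0.01,0,0,0,-7],[-0.08,-0.02,0,0,0,-14],[-0.12,-0.03,0.01,0,0,-21],[-0.147,-0.03,0.029,0,0,-28],[-0.147,-0.03,0.029,0,0,-35],[-0.147,-0.03,0.029,0,0,-35],[-0.147,-0.03,0.029,0,0,-35]]' 0.5; python3 -c "
from h import *
o=ctrl.observe();print(to([.5692,-.0059,.262]),np.degrees(np.arctan2(o['tool_rot'][1,1],o['tool_rot'][0,1])),o['q'][5])"
```

```text
clock: 11.5
tool_pos: [0.5701, -0.0069, 0.3463]
tool_rot: [[-0.908, -0.419, -0.004], [-0.419, 0.908, -0.001], [0.004, 0.001, -1.0]]
force: [-0.8, -1.1, 0.1]
finger_gap: 0.499
grasp_force: 0.0
[0.0001 0.0012 0.0843] 114.79411847833218 -80.79801730035547
```

```bash
python3 nudge.py '[[0,0.001,0.04,0,0,0],[0,0.001,0.084,0,0,0],[0,0.001,0.084,0,0,0],[0,0.001,0.084,0,0,0]]'; python3 nudge.py '[[0,0,0,0,0,0],[0,0,0,0,0,0],[0,0,0,0,0,0],[0,0,0,0,0,0],[0,0,0,0,0,0]]' 0.0; python3 nudge.py '[[0,0.0033,0,0,0,4],[-0.0005,0.0065,0,0,0,8],[-0.001,0.0098,0,0,0,12],[-0.0018,0.013,0,0,0,16],[-0.0028,0.0161,0,0,0,20],[-0.0041,0.0191,0,0,0,24],[-0.0055,0.0221,0,0,0,28],[-0.0071,0.0249,0,0,0,32],[-0.009,0.0276,0,0,0,36],[-0.011,0.0302,0,0,0,40]]'; python3 nudge.py '[[0,0.0033,0,0,0,4],[-0.0005,0.0065,0,0,0,8],[-0.001,0.0098,0,0,0,12],[-0.0018,0.013,0,0,0,16],[-0.0028,0.0161,0,0,0,20],[-0.0041,0.0191,0,0,0,24],[-0.0055,0.0221,0,0,0,28],[-0.0071,0.0249,0,0,0,31],[-0.0071,0.0249,0,0,0,32],[-0.0071,0.0249,0,0,0,32]]'; python3 - <<'E'
from h import *
o=ctrl.observe();R=o["tool_rot"];p=o["tool_pos"];ax=np.array([.613,.016]);d=p[:2]-ax
a=np.degrees(np.arctan2(d[1],d[0]));print(np.hypot(*d),a,np.degrees(np.arctan2(R[1,1],R[0,1])))
E
```

```text
clock: 11.83
tool_pos: [0.5681, -0.0057, 0.2636]
tool_rot: [[-0.907, -0.422, -0.004], [-0.422, 0.907, -0.002], [0.004, 0.0, -1.0]]
force: [0.5, -1.0, 1.5]
finger_gap: 0.503
grasp_force: 0.0
clock: 12.25
tool_pos: [0.5712, -0.005, 0.2684]
tool_rot: [[-0.906, -0.424, 0.007], [-0.424, 0.906, 0.001], [-0.007, -0.002, -1.0]]
force: [-0.9, 1.8, 7.1]
finger_gap: 0.19
grasp_force: 58.6
clock: 13.08
tool_pos: [0.5678, 0.0272, 0.2684]
tool_rot: [[-0.965, 0.261, 0.006], [0.261, 0.965, 0.001], [-0.005, 0.002, -1.0]]
force: [-2.5, 3.3, 7.4]
finger_gap: 0.189
grasp_force: 58.9
clock: 13.92
tool_pos: [0.5811, 0.0499, 0.2684]
tool_rot: [[-0.682, 0.731, 0.006], [0.731, 0.682, 0.002], [-0.002, 0.006, -1.0]]
force: [-3.3, 3.5, 8.0]
finger_gap: 0.189
grasp_force: 59.0
0.04656200488548392 133.25824277967678 43.01447786498629
```

```bash
python3 nudge.py '[[0,0,0,0,0,0],[0,0,0,0,0,0],[0,0,0,0,0,0],[0,0,-0.04,0,0,0],[0,0,-0.08,0,0,0],[0,0,-0.1,0,0,0]]' 0.5
python3 - <<'E'
from h import *
c=ctrl.snapshot("scene")
s=ctrl.snapshot("top")
a=cv2.resize(s["img"][150:290,225:425],(560,392),interpolation=cv2.INTER_CUBIC)
b=cv2.resize(c["img"][180:320,290:376],(240,392),interpolation=cv2.INTER_CUBIC)
cv2.imwrite("pics/t7.png",cv2.cvtColor(np.hstack([a,b]),cv2.COLOR_RGB2BGR))
for n,q in(("top",s),("scene",c)):
    im=q["img"].astype(int);m=((im[...,0]>110)&(im[...,1]<70)&(im[...,2]<70)).astype(np.uint8)
    k,l,st,ce=cv2.connectedComponentsWithStats(m)
    for i in range(1,k):
        if st[i,4]>8:print(n,ce[i].round(1), at(q,*ce[i],.15),at(q,*ce[i],.23) )
o=ctrl.observe();print(to([.601,-.2973,.30]),np.degrees(np.arctan2(o['tool_rot'][1,1],o['tool_rot'][0,1])),o['q'])
E
```

```text
clock: 14.42
tool_pos: [0.5813, 0.0482, 0.3694]
tool_rot: [[-0.682, 0.731, 0.007], [0.731, 0.682, -0.0], [-0.005, 0.005, -1.0]]
force: [0.5, -0.2, 1.3]
finger_gap: 0.498
grasp_force: 0.0
top [395.1 220.3] [ 0.6018 -0.2978  0.15  ] [ 0.589  -0.2826  0.23  ]
top [484.5 271. ] [ 0.4505 -0.5616  0.15  ] [ 0.4471 -0.53    0.23  ]
scene [388.7 201.4] [0.5351 0.2448 0.15  ] [0.594  0.1456 0.23  ]
scene [293.5 310.1] [ 0.6015 -0.2979  0.15  ] [ 0.6554 -0.3561  0.23  ]
[-0.2657 -0.2224  0.0693] 42.99166148547008 [ 2.07144481e+01  1.42020830e+01  8.60280764e+00  1.13303072e-01
 -8.38271787e+01 -1.57735776e+02]
```

View pics/t7.png

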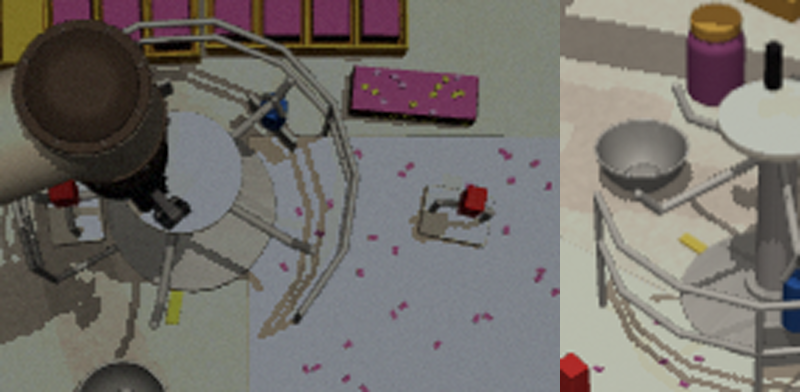

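Stamp B hangs with its grip at crop (63,192). Empty hook d stands at the opening with its tip at (156,325), the same pixel hook c had. On to stamp A.

```bash
python3 nudge.py '[[-0.266,-0.222,0,0,0,-5],[-0.266,-0.222,0,0,0,-10],[-0.266,-0.222,0,0,0,-15],[-0.266,-0.222,0,0,0,-20],[-0.266,-0.222,0,0,0,-25],[-0.266,-0.222,0.03,0,0,-30],[-0.266,-0.222,0.07,0,0,-35],[-0.266,-0.222,0.07,0,0,-35],[-0.266,-0.222,0.07,0,0,-35],[-0.266,-0.222,0.07,0,0,-35]]' 0.7;python3 -c "
from h import *
o=ctrl.observe();print(to([.601,-.2975,.115]),np.degrees(np.arctan2(o['tool_rot'][1,1],o['tool_rot'][0,1])),o['q'])"
```

```text
clock: 15.35
tool_pos: [0.5966, -0.301, 0.2871]
tool_rot: [[-0.977, 0.214, -0.011], [0.214, 0.977, 0.004], [0.011, 0.001, -1.0]]
force: [0.3, 0.8, -0.7]
finger_gap: 0.701
grasp_force: 0.0
[-0.0055  0.0042  0.172 ] 77.64784041045944 [-1.29702537e+01  2.50990484e+01  1.31643836e+01 -6.68674648e-02
 -7.87131504e+01 -8.93680380e+01]
```

```bash
python3 nudge.py '[[-0.005,0.004,0.04,0,0,0],[-0.005,0.004,0.08,0,0,0],[-0.005,0.004,0.1,0,0,0],[-0.005,0.004,0.1,0,0,0],[-0.005,0.004,0.1,0,0,0]]' 0.7;python3 -c "
from h import *
s=ctrl.snapshot('scene');im=s['img'].astype(int);m=((im[...,0]>110)&(im[...,1]<70)&(im[...,2]<70)).astype(np.uint8)
print(cv2.connectedComponentsWithStats(m)[3])
o=ctrl.observe();print(to([.601,-.2975,.115]),np.degrees(np.arctan2(o['tool_rot'][1,1],o['tool_rot'][0,1])))"
```

```text
clock: 15.77
tool_pos: [0.6046, -0.2942, 0.1935]
tool_rot: [[-0.978, 0.207, -0.003], [0.207, 0.978, -0.0], [0.003, -0.001, -1.0]]
force: [-0.2, 0.2, 0.8]
finger_gap: 0.7
grasp_force: 0.0
[[319.49454214 239.4905269 ]
 [388.88888889 201.96296296]
 [293.96428571 310.08928571]
 [418.         316.        ]
 [294.         327.        ]
 [402.         334.        ]
 [176.83333333 340.16666667]
 [379.         360.        ]]
[ 0.0042 -0.0037  0.0807] 78.05082941221549
```

```bash
python3 nudge.py '[[0.004,-0.004,0.04,0,0,0],[0.004,-0.004,0.07,0,0,0],[0.004,-0.004,0.081,0,0,0],[0.004,-0.004,0.081,0,0,0],[0.004,-0.004,0.081,0,0,0]]' 0.7; python3 nudge.py '[[0,0,0,0,0,0],[0,0,0,0,0,0],[0,0,0,0,0,0],[0,0,0,0,0,0],[0,0,0,0,0,0],[0,0,0,0,0,0]]' 0.0; python3 nudge.py '[[0,0,-0.04,0,0,0],[0,0,-0.08,0,0,0],[0,0,-0.12,0,0,0],[0,0,-0.16,0,0,0],[0,0,-0.185,0,0,0],[0,0,-0.185,0,0,0],[0,0,-0.185,0,0,0]]'; python3 -c "
from h import *
print(to([.390,.056,.30]))"
```

```text
clock: 16.23
tool_pos: [0.6016, -0.2979, 0.1156]
tool_rot: [[-0.978, 0.207, 0.003], [0.207, 0.978, -0.002], [-0.003, -0.001, -1.0]]
force: [0.0, -0.2, 0.8]
finger_gap: 0.7
grasp_force: 0.0
clock: 16.73
tool_pos: [0.6014, -0.2974, 0.1153]
tool_rot: [[-0.978, 0.207, 0.004], [0.207, 0.978, -0.001], [-0.004, -0.0, -1.0]]
force: [0.1, 2.4, 6.8]
finger_gap: 0.248
grasp_force: 60.1
clock: 17.32
tool_pos: [0.6001, -0.2973, 0.299]
tool_rot: [[-0.978, 0.208, 0.002], [0.208, 0.978, 0.001], [-0.002, 0.001, -1.0]]
force: [0.7, -0.9, -3.8]
finger_gap: 0.248
grasp_force: 59.7
[ 0.279   0.3018 -0.0012]
```

```bash
python3 nudge.py '[[0.014,0.015,-0.003,0,0,0],[0.042,0.045,-0.003,0,0,0],[0.07,0.075,-0.003,0,0,0],[0.098,0.105,-0.003,0,0,-1],[0.126,0.136,-0.003,0,0,-2],[0.154,0.166,-0.003,0,0,-2],[0.182,0.196,-0.003,0,0,-2],[0.21,0.226,-0.003,0,0,-2],[0.238,0.257,-0.003,0,0,-2],[0.26,0.281,-0.003,0,0,-2]]'; python3 nudge.py '[[0.018,0.02,0,0,0,0],[0.018,0.02,0,0,0,0],[0.018,0.02,0,0,0,0],[0.018,0.02,0,0,0,0],[0.018,0.02,0,0,0,0],[0.018,0.02,0,0,0,0]]'; python3 -c "
from h import *
o=ctrl.observe();print(to([.390,.056,.241]),to([.488,.0378,.241]),np.degrees(np.arctan2(o['tool_rot'][1,1],o['tool_rot'][0,1])))"
```

```text
clock: 18.15
tool_pos: [0.4008, 0.0324, 0.2986]
tool_rot: [[-0.985, 0.174, -0.006], [0.174, 0.985, -0.001], [0.005, -0.002, -1.0]]
force: [1.1, 0.8, -3.1]
finger_gap: 0.25
grasp_force: 59.7
clock: 18.65
tool_pos: [0.39, 0.0535, 0.3005]
tool_rot: [[-0.984, 0.175, -0.002], [0.175, 0.984, -0.001], [0.002, -0.001, -1.0]]
force: [0.4, 0.5, -3.3]
finger_gap: 0.249
grasp_force: 60.3
[0.0004 0.0025 0.0595] [-0.0993  0.0018  0.0594] 79.89804617276094
```

```bash
python3 nudge.py '[[0,0.002,0.03,0,0,0],[0,0.002,0.058,0,0,0],[0,0.002,0.059,0,0,0],[-0.02,0.002,0.059,0,0,0],[-0.04,0.002,0.059,0,0,0],[-0.06,0.002,0.059,0,0,0],[-0.08,0.002,0.059,0,0,0],[-0.0995,0.002,0.059,0,0,0],[-0.0995,0.002,0.059,0,0,0],[-0.0995,0.002,0.059,0,0,0]]';python3 nudge.py '[[0,0,0.015,0,0,0],[0,0,0.03,0,0,0],[0,0,0.036,0,0,0],[0,0,0.039,0,0,0],[0,0,0.042,0,0,0],[0,0,0.044,0,0,0],[0,0,0.044,0,0,0]]'
```

```text
clock: 19.48
tool_pos: [0.4893, 0.0382, 0.2426]
tool_rot: [[-0.984, 0.176, -0.0], [0.176, 0.984, -0.001], [0.0, -0.001, -1.0]]
force: [-0.3, -0.0, -3.5]
finger_gap: 0.248
grasp_force: 60.4
clock: 20.07
tool_pos: [0.4883, 0.0391, 0.1987]
tool_rot: [[-0.985, 0.173, 0.001], [0.173, 0.985, 0.0], [-0.001, 0.0, -1.0]]
force: [0.4, 0.2, -2.2]
finger_gap: 0.247
grasp_force: 60.2
```

```bash
python3 nudge.py '[[-0.001,0,0.0015,0,0,0],[-0.001,0,0.003,0,0,0],[-0.001,0,0.003,0,0,0]]'; python3 nudge.py '[[0,0,0,0,0,0],[0,0,0,0,0,0],[0,0,0,0,0,0],[0,0,0,0,0,0],[0,0,0,0,0,0]]' 0.5; python3 nudge.py '[[0,0,-0.03,0,0,0],[0,0,-0.06,0,0,0],[0,0,-0.10,0,0,0],[0.02,0,-0.14,0,0,0],[0.04,0,-0.17,0,0,0],[0.06,0,-0.18,0,0,0]]'; python3 - <<'E'
from h import *
c=ctrl.snapshot("scene");s=ctrl.snapshot("top")
a=cv2.resize(s["img"][190:290,140:340],(800,400),interpolation=cv2.INTER_CUBIC)
cv2.imwrite("pics/t8.png",cv2.cvtColor(a,cv2.COLOR_RGB2BGR))
for n,q in(("top",s),("scene",c)):
    im=q["img"].astype(int);m=((im[...,0]>110)&(im[...,1]<70)&(im[...,2]<70)).astype(np.uint8)
    k,l,st,ce=cv2.connectedComponentsWithStats(m)
    for i in range(1,k):
        if st[i,4]>8:print(n,ce[i].round(1),at(q,*ce[i],.23) )
o=ctrl.observe();print(o["tool_pos"],o["q"])
E
```

```text
clock: 20.32
tool_pos: [0.4893, 0.0389, 0.1953]
tool_rot: [[-0.985, 0.173, 0.0], [0.173, 0.985, 0.0], [-0.0, 0.0, -1.0]]
force: [-0.2, -0.1, -2.6]
finger_gap: 0.248
grasp_force: 60.3
clock: 20.73
tool_pos: [0.4895, 0.0389, 0.1957]
tool_rot: [[-0.985, 0.173, 0.001], [0.173, 0.985, 0.0], [-0.001, 0.0, -1.0]]
force: [-0.2, -0.5, -0.4]
finger_gap: 0.502
grasp_force: 0.0
clock: 21.23
tool_pos: [0.4313, 0.0494, 0.381]
tool_rot: [[-0.985, 0.174, 0.01], [0.174, 0.985, 0.002], [-0.009, 0.004, -1.0]]
force: [-0.2, -0.0, 1.1]
finger_gap: 0.496
grasp_force: 0.0
top [281.1 173.2] [0.723  0.0391 0.23  ]
top [186.5 259. ] [0.4789 0.2979 0.23  ]
top [282.5 260.8] [0.4744 0.0324 0.23  ]
top [484.4 271.1] [ 0.4468 -0.5298  0.23  ]
scene [391.3 199.9] [0.5959 0.1564 0.23  ]
scene [334.9 229.2] [ 0.5479 -0.0529  0.23  ]
scene [408.3 242. ] [0.7374 0.0184 0.23  ]
[0.42928662 0.04947557 0.37925991] [ 2.82974489e+01 -2.04164503e+00 -8.61249944e+00  2.71013149e-02
 -8.29427467e+01 -1.28203033e+02]
```

View pics/t8.png

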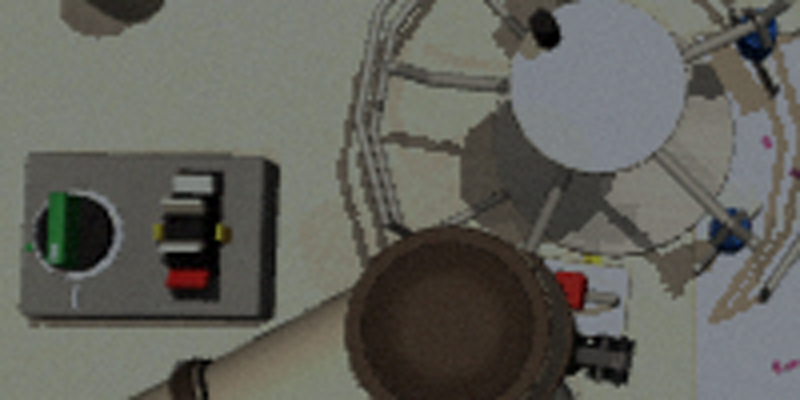

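The carousel has turned about 90° further, probably because the carried foot struck hook e. The bail therefore missed the hook and stamp A dropped. I'll triangulate where both stamps are now.

```bash
python3 nudge.py '[[0.02,0.03,-0.02,0,0,0],[0.04,0.06,-0.02,0,0,0],[0.04,0.1,-0.02,0,0,0],[0.04,0.14,-0.02,0,0,0],[0.04,0.18,-0.02,0,0,0],[0.04,0.2,-0.02,0,0,0],[0.04,0.2,-0.02,0,0,0],[0.04,0.2,-0.02,0,0,0]]'; cat >> h.py <<'E'
def tri(s,a,c,b):
    o,d=ray(s,*a);p,e=ray(c,*b);t=np.linalg.lstsq(np.c_[d,-e],p-o,rcond=None)[0]
    return ((o+d*t[0]+p+e*t[1])/2).round(4),round(np.linalg.norm(o+d*t[0]-p-e*t[1]),4)
def red(q):
    im=q["img"].astype(int);m=((im[...,0]>105)&(im[...,1]<70)&(im[...,2]<70)).astype(np.uint8)
    k,l,st,ce=cv2.connectedComponentsWithStats(m)
    return [ce[i].round(1) for i in range(1,k) if st[i,4]>12]
E
python3 - <<'E'
from h import *
c=ctrl.snapshot("scene");s=ctrl.snapshot("top");T,C=red(s),red(c)
for t in T:
    for q in C:
        x,e=tri(s,t,c,q)
        if e<.01:print(t,q,x,e)
a=cv2.resize(s["img"][190:300,240:340],(400,440),interpolation=cv2.INTER_CUBIC)
b=cv2.resize(c["img"][190:300,290:390],(400,440),interpolation=cv2.INTER_CUBIC)
cv2.imwrite("pics/t9.png",cv2.cvtColor(np.hstack([a,b]),cv2.COLOR_RGB2BGR))
E
```

```text
clock: 22.0
tool_pos: [0.4255, 0.254, 0.3934]
tool_rot: [[-0.985, 0.172, -0.003], [0.172, 0.985, -0.003], [0.002, -0.003, -1.0]]
force: [-0.6, 0.2, -0.2]
finger_gap: 0.503
grasp_force: 0.0
[281.1 173.3] [408.2 242.2] [0.7269 0.0397 0.2109] 0.0022
[186. 259.] [391.3 199.8] [0.4883 0.3415 0.0832] 0.0018
[281.4 261.6] [334.7 229.5] [0.4772 0.0416 0.1384] 0.0021
```

View pics/t9.png

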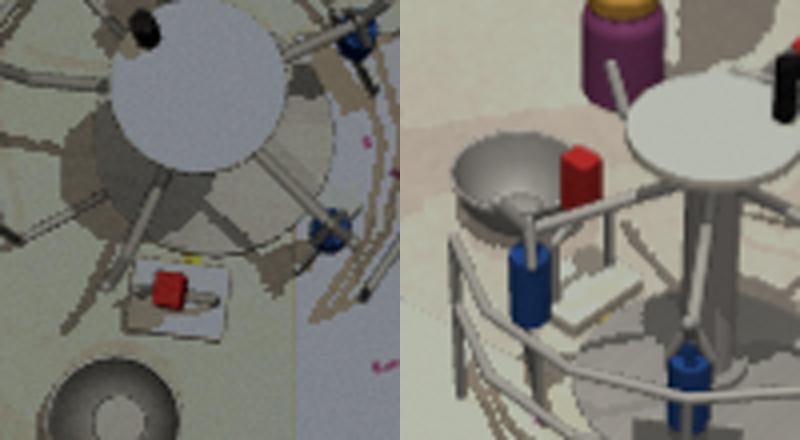

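Stamp A stands upright on the table at the opening, with its grip at top-crop (170,290) and its foot at (180,298). Hook e is right beside it at about 151°, and stamp B still hangs. The plan has three parts:
1. Turn the carousel about 17° clockwise to make room.
2. Move A to the board, carrying it higher this time.
3. Turn hook e to the opening.

```bash
python3 - <<'E'
from h import *
s=ctrl.snapshot("top");f=lambda u,v:(240+u/4-.4,190+v/4-.4)
p=at(s,*f(146,22),.295);ax=np.array([.613,.016]);d=p[:2]-ax;print(p,np.hypot(*d),np.degrees(np.arctan2(d[1],d[0])))
for z in(.295,.285): print(at(s,*f(146,25),z))
t=at(s,*f(110,288),.2)[:2]-ax;print("tip e",np.hypot(*t),np.degrees(np.arctan2(t[1],t[0])))
C=np.array([at(s,*f(*q),.012)[:2] for q in((135,258),(230,265),(222,340),(122,330))]);print(C,C.mean(0))
print("grip top",at(s,281.4,261.6,.135))
print(to([p[0],p[1],.36]))
E
```

```text
[0.6456 0.0467 0.295 ] 0.04478001786511476 43.2807376660765
[0.6436 0.0467 0.295 ]
[0.6457 0.0476 0.285 ]
tip e 0.15223173125206188 155.84261517502748
[[5.106e-01 7.810e-02]
 [5.050e-01 3.000e-04]
 [4.436e-01 6.400e-03]
 [4.516e-01 8.800e-02]] [0.4777 0.0432]
grip top [0.4782 0.0425 0.135 ]
[-0.2526 -0.164   0.0352]
```

```bash
python3 nudge.py '[[-0.03,-0.02,0,0,0,-7],[-0.06,-0.04,0,0,0,-14],[-0.09,-0.06,0,0,0,-21],[-0.12,-0.08,0,0,0,-28],[-0.15,-0.1,0,0,0,-35],[-0.18,-0.12,0,0,0,-42],[-0.21,-0.14,0.02,0,0,-49],[-0.253,-0.164,0.03,0,0,-54],[-0.253,-0.164,0.03,0,0,-54],[-0.253,-0.164,0.03,0,0,-54]]' 0.5; python3 nudge.py '[[0,0,0,0,0,0],[0,0,0,0,0,0]]'; python3 -c "
from h import *
o=ctrl.observe();print(to([.646,.047,.264]),np.degrees(np.arctan2(o['tool_rot'][1,1],o['tool_rot'][0,1])),o['q'])"
```

```text
clock: 22.98
tool_pos: [0.647, 0.0444, 0.3627]
tool_rot: [[-0.723, -0.69, -0.004], [-0.69, 0.723, -0.001], [0.004, 0.002, -1.0]]
force: [-0.6, 1.1, -0.1]
finger_gap: 0.499
grasp_force: 0.0
clock: 23.15
tool_pos: [0.6455, 0.0477, 0.3667]
tool_rot: [[-0.72, -0.694, 0.002], [-0.694, 0.72, 0.0], [-0.002, -0.001, -1.0]]
force: [0.5, 0.3, 0.3]
finger_gap: 0.501
grasp_force: 0.0
[ 0.0003 -0.0008  0.1027] 133.96704651906512 [ 1.85265387e+01  2.13325796e+01  1.82803115e+01  1.00994690e-02
 -8.68451989e+01 -6.45599981e+01]
```

```bash
python3 nudge.py '[[0,0,0.04,0,0,0],[0,0,0.08,0,0,0],[0,0,0.1,0,0,0],[0,0,0.1,0,0,0],[0,0,0.1,0,0,0]]'; python3 nudge.py '[[0,0,0,0,0,0],[0,0,0,0,0,0],[0,0,0,0,0,0],[0,0,0,0,0,0],[0,0,0,0,0,0]]' 0.0; python3 nudge.py '[[0,-0.0033,0,0,0,4],[0.0005,-0.0065,0,0,0,8],[0.001,-0.0098,0,0,0,12],[0.0018,-0.013,0,0,0,16],[0.0028,-0.0161,0,0,0,20],[0.0028,-0.0161,0,0,0,20],[0.0028,-0.0161,0,0,0,20]]'; python3 nudge.py '[[0,0,0,0,0,0],[0,0,0,0,0,0],[0,0,0,0,0,0],[0,0,-0.04,0,0,0],[0,0,-0.08,0,0,0],[0,0,-0.12,0,0,0],[0,0,-0.12,0,0,0]]' 0.5; python3 -c "
from h import *
o=ctrl.observe();print(to([.478,.0428,.36]),np.degrees(np.arctan2(o['tool_rot'][1,1],o['tool_rot'][0,1])),o['q'])"
```

```text
clock: 23.57
tool_pos: [0.6457, 0.0485, 0.2665]
tool_rot: [[-0.718, -0.696, 0.001], [-0.696, 0.718, -0.001], [0.0, -0.001, -1.0]]
force: [0.0, -0.3, 0.4]
finger_gap: 0.502
grasp_force: 0.0
clock: 23.98
tool_pos: [0.6471, 0.0488, 0.2691]
tool_rot: [[-0.719, -0.695, 0.006], [-0.695, 0.719, 0.002], [-0.006, -0.003, -1.0]]
force: [-2.8, 3.2, 6.2]
finger_gap: 0.189
grasp_force: 58.4
clock: 24.57
tool_pos: [0.6564, 0.0351, 0.2692]
tool_rot: [[-0.913, -0.407, 0.006], [-0.407, 0.913, 0.002], [-0.006, -0.001, -1.0]]
force: [-1.8, 3.8, 6.5]
finger_gap: 0.188
grasp_force: 58.7
clock: 25.15
tool_pos: [0.6578, 0.0332, 0.3956]
tool_rot: [[-0.913, -0.406, 0.017], [-0.407, 0.914, 0.0], [-0.016, -0.007, -1.0]]
force: [-0.2, 0.0, 2.8]
finger_gap: 0.504
grasp_force: 0.0
[0.1609 0.0821 0.0325] 113.98423406349656 [ 17.06167258  22.03276277  23.15083923   0.27895533 -90.15673322
 -83.07117879]
```

```bash
python3 nudge.py '[[0.03,0.016,0,0,0,6],[0.07,0.036,0,0,0,12],[0.11,0.056,0,0,0,18],[0.14,0.07,0,0,0,24],[0.161,0.082,0.02,0,0,29],[0.161,0.082,0.033,0,0,29],[0.161,0.082,0.033,0,0,29],[0.161,0.082,0.033,0,0,29]]' 0.5; python3 -c "
from h import *
c=ctrl.snapshot('scene');o=ctrl.observe();print(red(c),to([.478,.0428,.36]),np.degrees(np.arctan2(o['tool_rot'][1,1],o['tool_rot'][0,1])))
cv2.imwrite('pics/t10.png',cv2.cvtColor(cv2.resize(c['img'][160:300,290:440],None,fx=4,fy=4,interpolation=cv2.INTER_CUBIC),cv2.COLOR_RGB2BGR))"
```

```text
clock: 25.82
tool_pos: [0.4748, 0.0434, 0.3524]
tool_rot: [[-0.996, 0.086, -0.0], [0.086, 0.996, -0.001], [0.0, -0.001, -1.0]]
force: [1.8, -0.0, 0.5]
finger_gap: 0.497
grasp_force: 0.0
[array([391.3, 200. ]), array([335.1, 229.7]), array([396.4, 245.4])] [-0.0024 -0.0005 -0.0071] 85.01899899338164
```

View pics/t10.png

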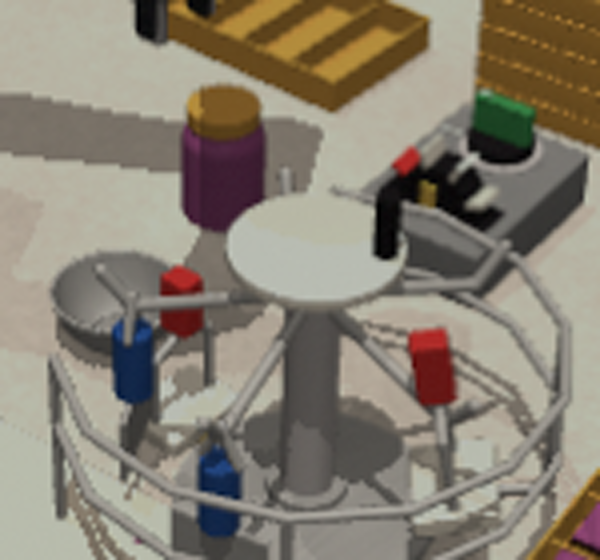

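Hook a, with its scraper, is to one side of A (red, crop (180,300)) and hook e is behind. B hangs at (432,365). Going down between them, gripping a little higher.

```bash
python3 nudge.py '[[0,0,0.04,0,0,0],[0,0,0.08,0,0,0],[0,0,0.12,0,0,0],[0,0,0.15,0,0,0],[0,0,0.15,0,0,0],[0,0,0.15,0,0,0]]' 0.5; python3 -c "
from h import *
print(to([.478,.0428,.114]))"
```

```text
clock: 26.37
tool_pos: [0.4759, 0.0434, 0.2021]
tool_rot: [[-0.996, 0.087, -0.002], [0.087, 0.996, -0.002], [0.002, -0.002, -1.0]]
force: [0.2, 1.0, 0.8]
finger_gap: 0.497
grasp_force: 0.0
[-0.0023 -0.0002  0.0881]
```

```bash
python3 nudge.py '[[-0.002,0,0.02,0,0,0],[-0.002,0,0.04,0,0,0],[-0.002,0,0.06,0,0,0],[-0.002,0,0.08,0,0,0],[-0.002,0,0.088,0,0,0],[-0.002,0,0.088,0,0,0],[-0.002,0,0.088,0,0,0]]';python3 nudge.py '[[0,0,0,0,0,0],[0,0,0,0,0,0],[0,0,0,0,0,0],[0,0,0,0,0,0],[0,0,0,0,0,0],[0,0,0,0,0,0]]' 0.0
```

```text
clock: 26.95
tool_pos: [0.4788, 0.044, 0.1161]
tool_rot: [[-0.996, 0.086, 0.003], [0.086, 0.996, 0.001], [-0.003, 0.001, -1.0]]
force: [-0.4, 0.6, 0.0]
finger_gap: 0.498
grasp_force: 0.0
clock: 27.45
tool_pos: [0.4785, 0.0437, 0.1162]
tool_rot: [[-0.996, 0.086, 0.004], [0.086, 0.996, 0.001], [-0.004, 0.001, -1.0]]
force: [0.1, -0.8, 6.1]
finger_gap: 0.246
grasp_force: 60.5
```

```bash
python3 nudge.py '[[0,0,-0.03,0,0,0],[0.004,0,-0.06,0,0,0],[0.01,0,-0.1,0,0,0],[0.02,0,-0.14,0,0,0],[0.03,0,-0.18,0,0,0],[0.03,0,-0.22,0,0,0],[0.03,0,-0.25,0,0,0],[0.03,0,-0.255,0,0,0],[0.03,0,-0.255,0,0,0]]'; python3 -c "
from h import *
o=ctrl.observe();print(to([.445,-.205,.37]),o['q'])"
```

```text
clock: 28.2
tool_pos: [0.4471, 0.0465, 0.3709]
tool_rot: [[-0.996, 0.087, 0.003], [0.087, 0.996, 0.003], [-0.003, 0.003, -1.0]]
force: [-0.0, 0.2, -4.1]
finger_gap: 0.248
grasp_force: 59.4
[-1.980e-02 -2.507e-01  2.000e-04] [ 2.67260995e+01  9.94447424e-02 -7.62825063e+00 -5.19681268e-02
 -8.20261421e+01 -1.21701284e+02]
```

```bash
python3 nudge.py '[[-0.002,-0.02,0,0,0,0],[-0.005,-0.06,0,0,0,0],[-0.008,-0.1,0,0,0,0],[-0.011,-0.14,0,0,0,0],[-0.014,-0.18,0,0,0,0],[-0.018,-0.22,0.01,0,0,0],[-0.02,-0.25,0.05,0,0,0],[-0.02,-0.25,0.09,0,0,0],[-0.02,-0.25,0.13,0,0,0],[-0.02,-0.25,0.13,0,0,0]]'; python3 nudge.py '[[0,0,0.04,0,0,0],[0,0,0.08,0,0,0],[0,0,0.1,0,0,0],[0,0,0.107,0,0,0],[0,0,0.110,0,0,0],[0,0,0.112,0,0,0],[0,0,0.113,0,0,0],[0,0,0.113,0,0,0]]'
```

```text
clock: 29.03
tool_pos: [0.4371, -0.2033, 0.2282]
tool_rot: [[-0.996, 0.092, -0.023], [0.091, 0.996, 0.008], [0.024, 0.005, -1.0]]
force: [-2.9, 0.9, -5.4]
finger_gap: 0.245
grasp_force: 59.5
clock: 29.7
tool_pos: [0.4464, -0.2048, 0.1279]
tool_rot: [[-0.996, 0.086, 0.003], [0.086, 0.996, -0.001], [-0.003, -0.0, -1.0]]
force: [0.1, 0.0, -2.6]
finger_gap: 0.249
grasp_force: 59.5
```

```bash
python3 nudge.py '[[0,0,0.002,0,0,0],[0,0,0.003,0,0,0],[0,0,0.003,0,0,0]]'; python3 nudge.py '[[0,0,0,0,0,0],[0,0,0,0,0,0],[0,0,0,0,0,0],[0,0,0,0,0,0],[0,0,-0.04,0,0,0],[0,0,-0.08,0,0,0],[0,0,-0.12,0,0,0],[0,0,-0.16,0,0,0],[0,0,-0.2,0,0,0],[0,0,-0.24,0,0,0]]' 0.5;python3 -c "
from h import *
o=ctrl.observe();c=ctrl.snapshot('scene');s=ctrl.snapshot('top');print(red(c),red(s))
for t in red(s):
    for q in red(c):
        x,e=tri(s,t,c,q)
        if e<.01:print(t,q,x,e)
print(to([.6564,.0351,.36]),o['q'])"
```

```text
clock: 29.95
tool_pos: [0.4465, -0.2054, 0.1262]
tool_rot: [[-0.996, 0.086, 0.004], [0.086, 0.996, -0.002], [-0.004, -0.001, -1.0]]
force: [-1.8, -0.4, 8.4]
finger_gap: 0.248
grasp_force: 60.8
clock: 30.78
tool_pos: [0.4446, -0.2047, 0.3655]
tool_rot: [[-0.996, 0.087, 0.0], [0.087, 0.996, -0.0], [-0.001, -0.0, -1.0]]
force: [1.3, 0.8, 0.1]
finger_gap: 0.503
grasp_force: 0.0
[array([391.3, 200. ]), array([396.3, 245.4]), array([270.7, 267.2])] [array([299.5, 173.6]), array([186., 259.]), array([484.4, 271.1])]
[299.5 173.6] [396.3 245.4] [ 0.7209 -0.0137  0.2318] 0.0017
[186. 259.] [391.3 200. ] [0.4883 0.3417 0.0823] 0.0019
[-0.1868  0.2582  0.013 ] [-5.66237441e+00  4.57231530e+00 -3.67554172e+00  1.82393446e-03
 -8.17233015e+01 -8.93257608e+01]
```

```bash
python3 - <<'E'
import numpy as np
from scipy.optimize import least_squares
P=np.array([[.5713,-.0045],[.5811,.0499],[.6471,.0488],[.6564,.0351],[.6252,-.0293]])
r=least_squares(lambda a:np.hypot(*(P-a).T)-.048,[.613,.016]);print(r.x,r.fun)
d=P-r.x;a=np.degrees(np.arctan2(d[:,1],d[:,0]));print(a,"target",a[0]-144+360)
E
python3 nudge.py '[[-0.02,0.02,0,0,0,-5],[-0.04,0.05,0,0,0,-10],[-0.06,0.085,0,0,0,-15],[-0.08,0.12,0,0,0,-20],[-0.11,0.155,0,0,0,-25],[-0.14,0.19,0,0,0,-30],[-0.165,0.225,0,0,0,-30],[-0.187,0.258,0,0,0,-30],[-0.187,0.258,0,0,0,-30],[-0.187,0.258,0,0,0,-30]]' 0.5;python3 nudge.py '[[0,0,0,0,0,0],[0,0,0,0,0,0]]'; python3 -c "
from h import *
o=ctrl.observe();print(to([.6564,.0351,.266]),np.degrees(np.arctan2(o['tool_rot'][1,1],o['tool_rot'][0,1])),o['q'])"
```

```text
[0.61342468 0.01588228] [-0.00120336 -0.00107357 -0.00090856 -0.00092347 -0.0013085 ]
[-154.1797034   133.53813935   44.34819871   24.09325822  -75.39261196] target 61.82029660497352
clock: 31.72
tool_pos: [0.6553, 0.0387, 0.3602]
tool_rot: [[-0.905, -0.426, -0.004], [-0.426, 0.905, -0.001], [0.004, 0.001, -1.0]]
force: [0.5, 0.2, -0.1]
finger_gap: 0.502
grasp_force: 0.0
clock: 31.88
tool_pos: [0.6534, 0.0352, 0.3635]
tool_rot: [[-0.906, -0.422, -0.0], [-0.422, 0.906, -0.0], [0.0, -0.0, -1.0]]
force: [-0.2, -0.3, 0.5]
finger_gap: 0.501
grasp_force: 0.0
[-0.0027 -0.0013  0.0975] 114.97491014020495 [ 1.72236039e+01  2.21906869e+01  1.91265084e+01  1.79636441e-02
 -8.69476535e+01 -8.22496541e+01]
```

```bash
python3 nudge.py '[[-0.002,-0.001,0.04,0,0,0],[-0.002,-0.001,0.08,0,0,0],[-0.002,-0.001,0.096,0,0,0],[-0.002,-0.001,0.096,0,0,0],[-0.002,-0.001,0.096,0,0,0]]'; python3 nudge.py '[[0,0,0,0,0,0],[0,0,0,0,0,0],[0,0,0,0,0,0],[0,0,0,0,0,0],[0,0,0,0,0,0]]' 0.0; python3 nudge.py '[[0,0.0033,0,0,0,-4],[0.0005,0.0065,0,0,0,-8],[0.001,0.0098,0,0,0,-12],[0.0018,0.013,0,0,0,-16],[0.0028,0.0161,0,0,0,-20],[0.0041,0.0191,0,0,0,-24],[0.0055,0.0221,0,0,0,-28],[0.0071,0.0249,0,0,0,-32],[0.009,0.0276,0,0,0,-36],[0.0098,0.0287,0,0,0,-37.7]]'; python3 nudge.py '[[0,0,0,0,0,0],[0,0,0,0,0,0]]';python3 -c "
from h import *
o=ctrl.observe();d=o['tool_pos'][:2]-[.6134,.0159];print(np.degrees(np.arctan2(d[1],d[0])),np.degrees(np.arctan2(o['tool_rot'][1,1],o['tool_rot'][0,1])))"
```

```text
clock: 32.3
tool_pos: [0.6557, 0.0345, 0.2681]
tool_rot: [[-0.907, -0.422, 0.0], [-0.422, 0.907, -0.001], [0.0, -0.001, -1.0]]
force: [0.5, -1.4, 0.8]
finger_gap: 0.5
grasp_force: 0.0
clock: 32.72
tool_pos: [0.6571, 0.0356, 0.2707]
tool_rot: [[-0.906, -0.423, 0.005], [-0.423, 0.906, -0.0], [-0.005, -0.002, -1.0]]
force: [-1.3, -0.7, 6.3]
finger_gap: 0.186
grasp_force: 58.8
clock: 33.55
tool_pos: [0.6359, 0.0582, 0.2706]
tool_rot: [[-0.455, -0.89, 0.005], [-0.89, 0.455, 0.001], [-0.003, -0.004, -1.0]]
force: [0.3, 0.9, 6.2]
finger_gap: 0.188
grasp_force: 59.0
clock: 33.72
tool_pos: [0.6359, 0.0582, 0.2707]
tool_rot: [[-0.458, -0.889, 0.005], [-0.889, 0.458, 0.001], [-0.003, -0.004, -1.0]]
force: [-1.8, 1.5, 6.6]
finger_gap: 0.189
grasp_force: 59.1
62.05738722195052 152.7624859695417
```

```bash
python3 nudge.py '[[0,0,0,0,0,0],[0,0,0,0,0,0],[0,0,0,0,0,0],[0,0,-0.04,0,0,0],[0,0,-0.08,0,0,0],[0,0,-0.1,0,0,0],[0,0,-0.1,0,0,0]]' 0.5; python3 -c "
from h import *
o=ctrl.observe();print(to([.4465,-.205,.36]),o['q'])"
```

```text
clock: 34.3
tool_pos: [0.637, 0.0577, 0.3738]
tool_rot: [[-0.458, -0.889, 0.011], [-0.889, 0.458, 0.002], [-0.007, -0.009, -1.0]]
force: [0.5, 0.8, 0.9]
finger_gap: 0.499
grasp_force: 0.0
[0.3209 0.049  0.0113] [ 19.70761212  20.13448535  17.43984596   0.13681777 -86.65795348
 -47.00397461]
```

```bash
sleep 0
python3 nudge.py '[[0.035,0.005,0,0,0,7],[0.07,0.01,0,0,0,14],[0.105,0.016,0,0,0,21],[0.14,0.021,0,0,0,28],[0.175,0.027,0,0,0,35],[0.21,0.032,0,0,0,42],[0.245,0.037,0,0,0,49],[0.28,0.043,0,0,0,56],[0.31,0.047,0,0,0,63],[0.321,0.049,0,0,0,68]]' 0.7; python3 nudge.py '[[0,0,0,0,0,0],[0,0,0,0,0,0],[0,0,0,0,0,0]]';python3 -c "
from h import *
o=ctrl.observe();c=ctrl.snapshot('scene');s=ctrl.snapshot('top');print(red(c),red(s))
print(to([.4465,-.205,.126]),np.degrees(np.arctan2(o['tool_rot'][1,1],o['tool_rot'][0,1])))"
```

```text
clock: 35.13
tool_pos: [0.442, -0.2071, 0.3673]
tool_rot: [[-0.995, 0.101, -0.001], [0.101, 0.995, -0.0], [0.001, -0.0, -1.0]]
force: [-0.3, 0.2, 0.1]
finger_gap: 0.699
grasp_force: 0.0
clock: 35.38
tool_pos: [0.4447, -0.2046, 0.3669]
tool_rot: [[-0.996, 0.091, -0.0], [0.091, 0.996, 0.0], [0.001, 0.0, -1.0]]
force: [0.7, -0.1, 0.1]
finger_gap: 0.701
grasp_force: 0.0
[array([391.3, 200. ]), array([412.2, 231.6]), array([270.7, 267.2])] [array([269.9, 175.5]), array([186., 259.]), array([484.4, 271.1])]
[-0.0017 -0.0006  0.2409] 84.8059417798964
```

```bash
python3 nudge.py '[[-0.001,0,0.04,0,0,0],[-0.001,0,0.08,0,0,0],[-0.001,0,0.12,0,0,0],[-0.001,0,0.16,0,0,0],[-0.001,0,0.2,0,0,0],[-0.001,0,0.235,0,0,0],[-0.001,0,0.25,0,0,0],[-0.001,0,0.25,0,0,0],[-0.001,0,0.25,0,0,0]]' 0.7; python3 nudge.py '[[0,0,0,0,0,0],[0,0,0,0,0,0],[0,0,0,0,0,0],[0,0,0,0,0,0],[0,0,0,0,0,0],[0,0,0,0,0,0]]' 0.0; python3 nudge.py '[[0,0,-0.04,0,0,0],[0,0,-0.08,0,0,0],[0,0,-0.12,0,0,0],[0,0,-0.16,0,0,0],[0,0,-0.2,0,0,0],[0,0,-0.25,0,0,0],[0,0,-0.25,0,0,0],[0,0,-0.25,0,0,0]]';python3 -c "
from h import *
o=ctrl.observe();print(to([.380,.058,.366]),np.degrees(np.arctan2(o['tool_rot'][1,1],o['tool_rot'][0,1])))"
```

```text
clock: 36.23
tool_pos: [0.4459, -0.2046, 0.1169]
tool_rot: [[-0.996, 0.09, -0.002], [0.09, 0.996, -0.0], [0.002, -0.0, -1.0]]
force: [0.7, 0.3, 0.3]
finger_gap: 0.695
grasp_force: 0.0
clock: 36.73
tool_pos: [0.4465, -0.2054, 0.119]
tool_rot: [[-0.996, 0.092, 0.003], [0.092, 0.996, -0.001], [-0.003, -0.001, -1.0]]
force: [0.4, -1.0, 7.7]
finger_gap: 0.244
grasp_force: 59.7
clock: 37.4
tool_pos: [0.4463, -0.2052, 0.3705]
tool_rot: [[-0.996, 0.092, 0.007], [0.092, 0.996, -0.001], [-0.007, 0.0, -1.0]]
force: [0.1, 0.8, -3.1]
finger_gap: 0.248
grasp_force: 60.1
[0.0903 0.2559 0.0038] 84.70263690927386
```

```bash
python3 nudge.py '[[0.01,0.02,0,0,0,0],[0.02,0.05,0,0,0,0],[0.033,0.085,0,0,0,0],[0.046,0.12,0,0,0,1],[0.058,0.155,0,0,0,2],[0.07,0.19,0,0,0,3],[0.082,0.225,0,0,0,4],[0.09,0.25,0,0,0,4.7],[0.09,0.256,0,0,0,4.7],[0.09,0.256,0,0,0,4.7]]'; python3 nudge.py '[[0,0,0,0,0,0],[0,0,0.03,0,0,0],[0,0,0.06,0,0,0],[0,0,0.09,0,0,0],[0,0,0.115,0,0,0],[0,0,0.115,0,0,0],[0,0,0.115,0,0,0]]';python3 -c "
from h import *
o=ctrl.observe();print(to([.488,.0378,.246]),np.degrees(np.arctan2(o['tool_rot'][1,1],o['tool_rot'][0,1])))
s=ctrl.snapshot('top');cv2.imwrite('pics/x.png',s['img'])
c=ctrl.snapshot('scene');cv2.imwrite('pics/y.png',cv2.cvtColor(c['img'],cv2.COLOR_RGB2BGR));print(red(c),red(s))"
```

```text
clock: 38.23
tool_pos: [0.3781, 0.0593, 0.3649]
tool_rot: [[-0.985, 0.17, -0.004], [0.17, 0.985, -0.001], [0.004, -0.002, -1.0]]
force: [-0.3, -1.0, -3.4]
finger_gap: 0.246
grasp_force: 60.3
clock: 38.82
tool_pos: [0.379, 0.0565, 0.2515]
tool_rot: [[-0.984, 0.175, -0.003], [0.175, 0.984, -0.003], [0.003, -0.003, -1.0]]
force: [1.1, 0.2, -1.4]
finger_gap: 0.249
grasp_force: 60.4
[-0.1106  0.0007  0.0052] 79.89862834601406
[array([391.3, 200. ]), array([412.2, 233.4])] [array([269.6, 175.6]), array([186., 259.]), array([484.4, 271.1])]
```

```bash
python3 nudge.py '[[-0.02,0.001,0.004,0,0,0],[-0.04,0.001,0.004,0,0,0],[-0.06,0.001,0.004,0,0,0],[-0.08,0.001,0.004,0,0,0],[-0.1,0.001,0.004,0,0,0],[-0.1106,0.001,0.004,0,0,0],[-0.1106,0.001,0.004,0,0,0],[-0.1106,0.001,0.004,0,0,0]]';python3 nudge.py '[[0,0,0.015,0,0,0],[0,0,0.03,0,0,0],[0,0,0.036,0,0,0],[0,0,0.040,0,0,0],[0,0,0.043,0,0,0],[0,0,0.045,0,0,0],[0,0,0.045,0,0,0]]'
```

```text
clock: 39.58
tool_pos: [0.4887, 0.0398, 0.2489]
tool_rot: [[-0.985, 0.174, 0.0], [0.174, 0.985, 0.0], [-0.0, 0.0, -1.0]]
force: [-0.9, -0.6, -2.7]
finger_gap: 0.247
grasp_force: 60.4
clock: 40.17
tool_pos: [0.4906, 0.0404, 0.2051]
tool_rot: [[-0.985, 0.172, 0.006], [0.172, 0.985, 0.001], [-0.006, 0.002, -1.0]]
force: [4.2, -1.4, 0.3]
finger_gap: 0.246
grasp_force: 60.9
```

```bash
python3 nudge.py '[[-0.003,0,0,0,0,0],[-0.005,0,0.001,0,0,0],[-0.005,0,0.001,0,0,0],[-0.005,0,0.001,0,0,0]]'; python3 -c "
from h import *
c=ctrl.snapshot('scene');cv2.imwrite('pics/t11.png',cv2.cvtColor(cv2.resize(c['img'][170:280,300:440],None,fx=5,fy=5,interpolation=cv2.INTER_CUBIC),cv2.COLOR_RGB2BGR))"
```

```text
clock: 40.5
tool_pos: [0.4925, 0.0388, 0.2033]
tool_rot: [[-0.985, 0.174, -0.002], [0.174, 0.985, -0.001], [0.002, -0.001, -1.0]]
force: [-3.5, 0.6, 6.9]
finger_gap: 0.248
grasp_force: 61.9
```

View pics/t11.png

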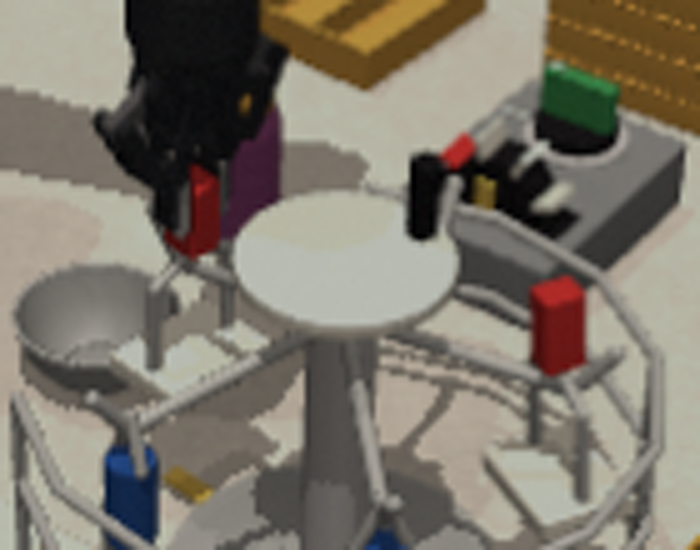

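Hook e goes through A's bail at crop (185,270) and carries the load, and B hangs at (557,330). Releasing.

```bash
python3 nudge.py '[[0,0,-0.0015,0,0,0],[0.001,0,-0.0015,0,0,0]]'; python3 nudge.py '[[0,0,0,0,0,0],[0,0,0,0,0,0],[0,0,0,0,0,0],[0,0,0,0,0,0],[0,0,0,0,0,0]]' 0.5; python3 nudge.py '[[0,0,-0.03,0,0,0],[0,0,-0.06,0,0,0],[0,0,-0.10,0,0,0],[0.02,0,-0.14,0,0,0],[0.04,0,-0.17,0,0,0],[0.06,0,-0.18,0,0,0],[0.06,0,-0.18,0,0,0]]'; python3 - <<'E'
from h import *
c=ctrl.snapshot("scene");s=ctrl.snapshot("top");T,C=red(s),red(c)
for t in T:
    for q in C:
        x,e=tri(s,t,c,q)
        if e<.01:print(t,q,x,e)
o=ctrl.observe();print(o["tool_pos"],o["q"])
E
```

```text
clock: 40.72
tool_pos: [0.4923, 0.0391, 0.2037]
tool_rot: [[-0.985, 0.174, -0.0], [0.174, 0.985, -0.0], [0.0, -0.0, -1.0]]
force: [0.8, -1.5, -0.8]
finger_gap: 0.244
grasp_force: 60.7
clock: 41.13
tool_pos: [0.4924, 0.0393, 0.2037]
tool_rot: [[-0.985, 0.173, -0.0], [0.173, 0.985, -0.0], [0.0, -0.0, -1.0]]
force: [-0.4, -0.2, 0.3]
finger_gap: 0.503
grasp_force: 0.0
clock: 41.72
tool_pos: [0.4322, 0.0498, 0.3884]
tool_rot: [[-0.985, 0.172, 0.008], [0.172, 0.985, 0.004], [-0.008, 0.005, -1.0]]
force: [0.0, -0.1, -0.3]
finger_gap: 0.5
grasp_force: 0.0
[269.5 175.7] [412.1 232.1] [0.7178 0.0725 0.2206] 0.0007
[279.9 253.3] [339.5 205.2] [0.495  0.0396 0.235 ] 0.0002
[186. 259.] [391.3 199.9] [0.4883 0.3416 0.0827] 0.0019
[0.4328949 0.0498293 0.3843164] [ 2.80610308e+01 -1.49284212e+00 -7.37417130e+00 -2.57053570e-02
 -8.40048302e+01 -1.27999888e+02]
```

Both stamps hang, triangulated at B (0.718,0.073) and A (0.495,0.040). Now the timer. The red rib leans about 59° towards the robot, so I'll push the rib ahead of it first, then the red rib itself, with closed fingers.

```bash
python3 -c "
from h import *
print(to([.494,.3395,.16]))"; python3 nudge.py '[[0.01,0.03,0,0,0,-3],[0,0.07,0,0,0,-6],[-0.01,0.11,0.02,0,0,-9],[-0.01,0.15,0.05,0,0,-9],[-0.01,0.19,0.09,0,0,-9],[-0.01,0.23,0.13,0,0,-9],[-0.01,0.26,0.16,0,0,-9],[-0.01,0.28,0.18,0,0,-9],[-0.01,0.28,0.18,0,0,-9]]' 0.0;python3 -c "
from h import *
o=ctrl.observe();print(to([.494,.3395,.16]),o['q'],np.degrees(np.arctan2(o['tool_rot'][1,1],o['tool_rot'][0,1])))"
```

```text
[-0.0099  0.2955  0.2248]
clock: 42.57
tool_pos: [0.491, 0.3245, 0.198]
tool_rot: [[-1.0, 0.017, -0.005], [0.017, 1.0, -0.005], [0.005, -0.005, -1.0]]
force: [1.1, -0.0, -0.6]
finger_gap: -0.002
grasp_force: 0.0
[-0.003   0.0152  0.0379] [ 4.91915524e+01  2.01676755e+01 -7.36811020e+00 -5.67385009e-02
 -6.28871232e+01 -1.40148273e+02] 89.01802455824493
```

```bash
python3 nudge.py '[[-0.002,0.0155,0,0,0,0],[-0.002,0.0155,0.03,0,0,0],[-0.002,0.0155,0.06,0,0,0],[-0.002,0.0155,0.06,0,0,0],[-0.002,0.0155,0.06,0,0,0],[-0.002,0.0155,0.06,0,0,0]]' 0.0;python3 -c "
from h import *
print(to([.494,.3395,.101]), red(ctrl.snapshot('scene')))"
```

```text
clock: 43.07
tool_pos: [0.4949, 0.3392, 0.1442]
tool_rot: [[-1.0, 0.017, 0.001], [0.017, 1.0, -0.0], [-0.001, -0.0, -1.0]]
force: [0.1, 0.5, 0.5]
finger_gap: 0.003
grasp_force: 0.0
[0.0009 0.0003 0.0432] [array([391.5, 199.6]), array([339.2, 205.1]), array([412.1, 230.6])]
```

```bash
python3 nudge.py '[[0,0,0.02,0,0,0],[0,0,0.043,0,0,0],[0,0,0.043,0,0,0],[0,0,0.043,0,0,0]]'; python3 nudge.py '[[-0.005,0,0,0,0,0],[-0.01,0,0,0,0,0],[-0.015,0,0,0,0,0],[-0.02,0,0,0,0,0],[-0.024,0,0,0,0,0],[-0.024,0,0,0,0,0],[-0.024,0,0,0,0,0]]'; python3 -c "
from h import *
c=ctrl.snapshot('scene');s=ctrl.snapshot('top');T,C=red(s),red(c);print(T,C)
for t in T:
    for q in C:
        x,e=tri(s,t,c,q)
        if e<.01:print(t,q,x,e)"
```

```text
clock: 43.45
tool_pos: [0.4944, 0.3391, 0.1017]
tool_rot: [[-1.0, 0.017, 0.001], [0.017, 1.0, -0.0], [-0.001, -0.0, -1.0]]
force: [-0.8, -0.5, 0.9]
finger_gap: -0.0
grasp_force: 0.0
clock: 44.03
tool_pos: [0.5184, 0.3386, 0.1007]
tool_rot: [[-1.0, 0.018, 0.0], [0.018, 1.0, -0.0], [-0.0, -0.0, -1.0]]
force: [0.7, 0.6, -0.6]
finger_gap: 0.003
grasp_force: 0.0
[array([269.5, 175.7]), array([279.4, 253.8]), array([484.4, 271.1])] [array([339.2, 205.1]), array([412.1, 230.6])]
[269.5 175.7] [412.1 230.6] [0.7169 0.0723 0.2253] 0.0003
[279.4 253.8] [339.2 205.1] [0.4934 0.0409 0.2341] 0.0005
```

```bash
python3 nudge.py '[[0,0,-0.03,0,0,0],[0,0,-0.07,0,0,0],[0,0.03,-0.11,0,0,0],[0.02,0.06,-0.15,0,0,0],[0.04,0.1,-0.18,0,0,0],[0.04,0.14,-0.2,0,0,0],[0.04,0.16,-0.2,0,0,0],[0.04,0.16,-0.2,0,0,0]]'; python3 -c "
from h import *
c=ctrl.snapshot('scene');s=ctrl.snapshot('top');T,C=red(s),red(c);print(T,C)
for t in T:
    for q in C:
        x,e=tri(s,t,c,q)
        if e<.01:print(t,q,x,e)
for a in(-60,-40,-28,-20,-10,0):
    r=np.radians(a);P=[.5224+.045*np.sin(r),.3395,.062+.045*np.cos(r)];print(a,proj(c,P),proj(s,P))"
```

```text
clock: 44.8
tool_pos: [0.48, 0.5047, 0.3036]
tool_rot: [[-1.0, 0.013, 0.004], [0.013, 1.0, 0.006], [-0.004, 0.006, -1.0]]
force: [-0.4, -0.1, -0.8]
finger_gap: 0.003
grasp_force: 0.0
[array([269.5, 175.7]), array([279.5, 253.7]), array([484.4, 271.1])] [array([395. , 197.4]), array([339.1, 205. ]), array([412. , 229.6])]
[269.5 175.7] [412.  229.6] [0.7162 0.0721 0.2285] 0.0007
[279.5 253.7] [339.1 205. ] [0.4935 0.0405 0.2347] 0.0007
-60 [[390.  199.2]] [[186.7 260.8]]
-40 [[392.8 197.3]] [[185.6 257.2]]
-28 [[394.8 196.7]] [[185.2 254.6]]
-20 [[396.4 196.7]] [[185.  252.6]]
-10 [[398.3 197. ]] [[184.9 250.1]]
0 [[400.4 197.6]] [[185.  247.5]]
```

```bash
python3 -c "
from h import *
print(to([.477,.3395,.15]),to([.477,.3395,.098]))"; python3 nudge.py '[[0,-0.04,0,0,0,0],[0.003,-0.08,0.02,0,0,0],[0.003,-0.12,0.06,0,0,0],[0.003,-0.166,0.1,0,0,0],[0.003,-0.166,0.14,0,0,0],[0.003,-0.166,0.15,0,0,0],[0.003,-0.166,0.15,0,0,0],[0.003,-0.166,0.15,0,0,0]]';python3 -c "
from h import *
print(to([.477,.3395,.098]))"
```

```text
[ 0.0005 -0.1622  0.1504] [ 0.0005 -0.1623  0.2024]
clock: 45.57
tool_pos: [0.4745, 0.3312, 0.1496]
tool_rot: [[-1.0, 0.019, -0.003], [0.019, 1.0, -0.004], [0.002, -0.004, -1.0]]
force: [0.1, 1.0, 1.5]
finger_gap: 0.0
grasp_force: 0.0
[-0.0025  0.0086  0.0516]
```

```bash
python3 nudge.py '[[0,0,0,0,0,0],[0,0,0,0,0,0],[0,0,0,0,0,0]]';python3 -c "
from h import *
print(to([.477,.3395,.098]))"
```

```text
clock: 45.82
tool_pos: [0.4759, 0.3353, 0.1532]
tool_rot: [[-1.0, 0.016, 0.003], [0.016, 1.0, 0.003], [-0.003, 0.003, -1.0]]
force: [-0.0, -0.0, 0.3]
finger_gap: -0.001
grasp_force: 0.0
[-0.0008  0.0041  0.0552]
```

```bash
python3 nudge.py '[[0,0.004,0.03,0,0,0],[0,0.004,0.055,0,0,0],[0,0.004,0.055,0,0,0],[0,0.004,0.055,0,0,0]]'; python3 nudge.py '[[-0.005,0,0,0,0,0],[-0.01,0,0,0,0,0],[-0.015,0,0,0,0,0],[-0.02,0,0,0,0,0],[-0.025,0,0,0,0,0],[-0.029,0,0,0,0,0],[-0.031,0,0,0,0,0],[-0.031,0,0,0,0,0],[-0.031,0,0,0,0,0]]';python3 nudge.py '[[0.004,0,0,0,0,0],[0.008,0,-0.02,0,0,0],[0.008,0,-0.07,0,0,0],[0.01,0.03,-0.11,0,0,0],[0.01,0.06,-0.15,0,0,0],[0.01,0.1,-0.18,0,0,0],[0.01,0.14,-0.2,0,0,0],[0.01,0.16,-0.2,0,0,0],[0.01,0.16,-0.2,0,0,0]]'; python3 -c "
from h import *
c=ctrl.snapshot('scene');s=ctrl.snapshot('top');T,C=red(s),red(c);print(T,C)
for t in T:
    for q in C:
        x,e=tri(s,t,c,q)
        if e<.01:print(t,q,x,e)"
```

```text
clock: 46.15
tool_pos: [0.475, 0.3378, 0.096]
tool_rot: [[-1.0, 0.016, -0.0], [0.016, 1.0, -0.001], [0.0, -0.001, -1.0]]
force: [-0.0, 0.4, 0.5]
finger_gap: -0.005
grasp_force: 0.0
clock: 46.9
tool_pos: [0.5067, 0.3372, 0.097]
tool_rot: [[-1.0, 0.018, 0.001], [0.018, 1.0, 0.002], [-0.001, 0.002, -1.0]]
force: [-0.5, -0.3, -1.1]
finger_gap: -0.002
grasp_force: 0.0
clock: 47.65
tool_pos: [0.4986, 0.5023, 0.2977]
tool_rot: [[-1.0, 0.014, 0.003], [0.014, 1.0, 0.004], [-0.003, 0.004, -1.0]]
force: [0.1, 0.2, -0.3]
finger_gap: -0.0
grasp_force: 0.0
[array([269.5, 175.7]), array([279.4, 253.8]), array([484.4, 271.1])] [array([339.2, 205.1]), array([412.1, 229.8])]
[269.5 175.7] [412.1 229.8] [0.7165 0.0722 0.2278] 0.0008
[279.4 253.8] [339.2 205.1] [0.4934 0.0409 0.2341] 0.0005
```

```bash
cat >> h.py <<'E'
def redw(q,x0,x1,y0,y1):
    im=q["img"][y0:y1,x0:x1].astype(float);w=im[...,0]-np.maximum(im[...,1],im[...,2]);m=w>25
    yy,xx=np.nonzero(m);return (int(m.sum()),(np.average(xx,weights=w[m])+x0).round(2),(np.average(yy,weights=w[m])+y0).round(2)) if m.sum() else None
E
python3 -c "
from h import *
c=ctrl.snapshot('scene');s=ctrl.snapshot('top')
a=redw(c,382,412,188,210);b=redw(s,172,200,236,268);print(a,b)
if a and b: print(tri(s,b[1:],c,a[1:]))
im=cv2.cvtColor(cv2.imread('pics/top0.png'),cv2.COLOR_BGR2RGB);j=cv2.cvtColor(cv2.imread('pics/scene0.png'),cv2.COLOR_BGR2RGB)
a=redw(dict(img=j),382,412,188,210);b=redw(dict(img=im),172,200,236,268);print(a,b)
print(tri(s,b[1:],c,a[1:]))
"
```

```text
(40, np.float64(400.07), np.float64(197.96)) (21, np.float64(184.35), np.float64(247.56))
(array([0.5217, 0.3412, 0.1046]), np.float64(0.0023))
(39, np.float64(391.33), np.float64(199.79)) (53, np.float64(186.36), np.float64(259.1))
(array([0.4884, 0.3406, 0.0836]), np.float64(0.0007))
```

The red rib is upright: its top is at x = 0.522 and the axle is at 0.522. Now the knob. I'll swing the tool half a turn so the wrist has range for the clockwise twist.

```bash
python3 nudge.py '[[0,0,0,0,0,-7],[0,0,0,0,0,-14],[0,-0.01,0,0,0,-21],[0,-0.02,0,0,0,-28],[0,-0.03,0,0,0,-35],[0,-0.04,0,0,0,-42],[0,-0.05,0,0,0,-49],[0,-0.06,0,0,0,-56],[0,-0.068,0,0,0,-63],[0,-0.068,0,0,0,-70]]' 0.6; python3 nudge.py '[[0,0,0,0,0,-7],[0,0,0,0,0,-14],[0,0,0,0,0,-21],[0,0,0,0,0,-28],[0,0,0,0,0,-35],[0,0,0,0,0,-42],[0,0,0,0,0,-49],[0,0,0,0,0,-56],[0,0,0,0,0,-63],[0,0,0,0,0,-70]]';python3 nudge.py '[[0,0,0,0,0,-7],[0,0,0,0,0,-14],[0,0,0,0,0,-21],[0,0,0,0,0,-28],[0,0,0,0,0,-35],[0,0,0,0,0,-40],[0,0,0,0,0,-40],[0,0,0,0,0,-40]]';python3 -c "
from h import *
o=ctrl.observe();print(to([.5239,.4345,.16]),to([.5239,.4345,.078]),o['q'],np.degrees(np.arctan2(o['tool_rot'][1,1],o['tool_rot'][0,1])))"
```

```text
clock: 48.68
tool_pos: [0.4974, 0.4258, 0.2957]
tool_rot: [[-0.355, -0.935, -0.001], [-0.935, 0.355, -0.002], [0.002, 0.0, -1.0]]
force: [1.0, -0.7, -0.4]
finger_gap: 0.602
grasp_force: 0.0
clock: 49.52
tool_pos: [0.4974, 0.4272, 0.2952]
tool_rot: [[0.758, -0.652, -0.001], [-0.652, -0.758, -0.002], [0.0, 0.002, -1.0]]
force: [0.3, 0.8, -0.5]
finger_gap: 0.601
grasp_force: 0.0
clock: 50.18
tool_pos: [0.4975, 0.4277, 0.2954]
tool_rot: [[1.0, -0.021, -0.001], [-0.021, -1.0, -0.001], [-0.001, 0.001, -1.0]]
force: [0.3, -0.5, 0.4]
finger_gap: 0.599
grasp_force: 0.0
[ 0.0264 -0.0075  0.1354] [ 0.0265 -0.0076  0.2174] [ 5.47848671e+01  2.33391889e+01  1.15502157e+01 -4.53254896e-03
 -7.82900239e+01  3.40291908e+01] -91.18683877869125
```

```bash
python3 nudge.py '[[0.026,-0.0075,0.04,0,0,0],[0.026,-0.0075,0.08,0,0,0],[0.026,-0.0075,0.12,0,0,0],[0.026,-0.0075,0.16,0,0,0],[0.026,-0.0075,0.2,0,0,0],[0.026,-0.0075,0.217,0,0,0],[0.026,-0.0075,0.217,0,0,0],[0.026,-0.0075,0.217,0,0,0]]'; python3 nudge.py '[[0,0,0,0,0,0],[0,0,0,0,0,0],[0,0,0,0,0,0],[0,0,0,0,0,0],[0,0,0,0,0,0],[0,0,0,0,0,0]]' 0.0
```

```text
clock: 50.85
tool_pos: [0.5238, 0.4354, 0.0781]
tool_rot: [[1.0, -0.019, -0.001], [-0.019, -1.0, -0.002], [-0.001, 0.002, -1.0]]
force: [0.1, 0.1, 1.6]
finger_gap: 0.6
grasp_force: 0.0
clock: 51.35
tool_pos: [0.5246, 0.4376, 0.0816]
tool_rot: [[1.0, -0.016, 0.004], [-0.016, -1.0, 0.004], [0.003, -0.004, -1.0]]
force: [-1.8, 1.6, 7.7]
finger_gap: 0.152
grasp_force: 61.9
```

```bash
python3 nudge.py '[[0,-0.002,0,0,0,7],[0,-0.002,0,0,0,14],[0,-0.002,0,0,0,21],[0,-0.002,0,0,0,28],[0,-0.002,0,0,0,35],[0,-0.002,0,0,0,42],[0,-0.002,0,0,0,49],[0,-0.002,0,0,0,56],[0,-0.002,0,0,0,63],[0,-0.002,0,0,0,70]]'; python3 nudge.py '[[0,0,0,0,0,4],[0,0,0,0,0,5],[0,0,0,0,0,5],[0,0,0,0,0,5]]'; python3 nudge.py '[[0,0,0,0,0,0],[0,0,0,0,0,0],[0,0,0,0,0,0],[0,0,0,0,0,0],[0,0,-0.04,0,0,0],[0,0,-0.08,0,0,0],[0,0,-0.12,0,0,0],[0,0,-0.16,0,0,0],[0,0,-0.2,0,0,0],[0,0,-0.2,0,0,0]]' 0.6
```

```text
clock: 52.18
tool_pos: [0.5255, 0.4391, 0.0816]
tool_rot: [[0.32, -0.947, 0.005], [-0.947, -0.32, 0.003], [-0.001, -0.005, -1.0]]
force: [2.5, 0.3, 4.9]
finger_gap: 0.149
grasp_force: 61.7
clock: 52.52
tool_pos: [0.5256, 0.4391, 0.0816]
tool_rot: [[0.245, -0.969, 0.005], [-0.969, -0.245, 0.002], [-0.001, -0.005, -1.0]]
force: [2.5, 0.5, 5.4]
finger_gap: 0.15
grasp_force: 62.4
clock: 53.35
tool_pos: [0.5267, 0.4401, 0.2898]
tool_rot: [[0.243, -0.97, 0.014], [-0.97, -0.243, 0.012], [-0.008, -0.016, -1.0]]
force: [1.2, -0.6, 2.4]
finger_gap: 0.596
grasp_force: 0.0
```

```bash
python3 nudge.py '[[0.02,0.02,-0.02,0,0,0],[0,0.06,-0.04,0,0,0],[-0.04,0.1,-0.04,0,0,0],[-0.04,0.14,-0.04,0,0,0],[-0.04,0.18,-0.04,0,0,0],[-0.04,0.2,-0.04,0,0,0],[-0.04,0.2,-0.04,0,0,0],[-0.04,0.2,-0.04,0,0,0]]'; python3 - <<'E'
from h import *
for k in range(2):
    c=ctrl.snapshot('scene');s=ctrl.snapshot('top')
    a=redw(c,382,412,188,210);b=redw(s,172,200,236,268);print(a,b,tri(s,b[1:],c,a[1:]) if a and b else '')
    print(red(s),red(c))
    g=s["img"][225:275,135:178].astype(int);m=(g[...,1]-g[...,0]>25)&(g[...,1]-g[...,2]>20)
    y,x=np.nonzero(m);W=np.array([at(s,u+135,v+225,.106)[:2] for u,v in zip(x,y)]);w,V=np.linalg.eigh(np.cov(W.T));print(len(x),np.sqrt(w),np.degrees(np.arctan2(V[1,1],V[0,1])),W.mean(0))
print(ctrl.observe()["tool_pos"])
E
```

```text
clock: 54.02
tool_pos: [0.3184, 0.4282, 0.3194]
tool_rot: [[0.245, -0.97, 0.0], [-0.97, -0.245, 0.001], [-0.001, -0.0, -1.0]]
force: [0.3, 0.0, 0.0]
finger_gap: 0.603
grasp_force: 0.0
(40, np.float64(400.08), np.float64(197.94)) (22, np.float64(184.45), np.float64(247.57)) (array([0.5217, 0.341 , 0.1048]), np.float64(0.0021))
[array([269.5, 175.7]), array([279.4, 253.8]), array([484.4, 271.1])] [array([339.2, 205.1]), array([411.8, 229.8])]
76 [0.00425316 0.01593195] 107.01319479641904 [0.52516447 0.43359079]
(39, np.float64(400.12), np.float64(197.89)) (22, np.float64(184.42), np.float64(247.57)) (array([0.5218, 0.341 , 0.105 ]), np.float64(0.002))
[array([269.6, 175.6]), array([279.5, 253.8]), array([484.4, 271.1])] [array([339.2, 205.1]), array([412. , 230.1])]
76 [0.00411511 0.01611127] 105.88820425109279 [0.52540658 0.43336184]
[0.32075515 0.42867279 0.31828468]
```

```bash
python3 -c "
from rig import ctrl
print(ctrl.sign_off())"
```

```text
the job is handed in; nothing more can be done
None
```

I handed the job in at 54 s; sign-off returned no verdict. At the last check both stamps hung still on hooks c and e (only two were there; one fell off mid-run and was rehung), the red rib pointed straight up, the start knob had clicked over, and I didn't re-measure the other things on the table.

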